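# Check the marked blade, pack the stone tools, stack the tray on the bails

## Robot

A 6-joint arm with a two-finger parallel gripper is mounted at the origin on the work surface. World frame = base frame: x ahead of the robot, y to its left, z up, the work surface at z = 0. Lengths are in mm, angles in degrees, forces in N, time in s.
With the tool pointing down it reaches from about 350 to 925 mm from the base axis. Payload 6.4 kg.
Tool frame: the origin (TCP) lies at the very end of the fingers, on their centre line; the grasp point (between the pads) lies 19 mm behind it; z points along the fingers, y is the line along which they close (so a half turn about z gives the same grasp; the last joint's range is limited). The gripper opens to 94 mm and grips with 3 to 60 N. Pads are 16 mm wide; open, the fingers measure 119 mm over their backs; the gripper's body (75 mm by 177 mm) begins 78 mm behind the grasp point.
Start: joints at [63.02, 14.043, 89.255, -0, 76.702, -9.975], TCP at [190.097, 621.592, 205.455] pointing down, gripper open.
Joint ranges: [-179.41, 179.41], [-58.25, 129.5], [7.25, 145.43], [-54.29, 234.29], [11.92, 165.04], [-157.13, 157.13]. Speed limits (degrees/s): [147.25, 147.25, 180, 180, 180, 180].

## Interface

Orientations are given as a 3x3 rotation matrix whose columns are the frame's x, y, z axes.
In Python, from plant import state, read_camera, job_done gives the robot as it stands.
- The arm moves only by the tool carry_out, never from a script. Its argument "moves" is a list of rows, each an object of numbers: "ax", "ay", "az": the turn, a rotation vector about the tool's x, y, z in degrees; "dx", "dy", "dz": the shift along the tool's x, y, z in cm; "claw": the finger opening in cm, from 0 to 9.4. A call has exactly 10 rows; each row shifts and turns the commanded pose from where the row before left it, along the tool's axes as they then stand; what a row does not reach is not made up. A row lasts 1/12 s, in which the tool goes at most 41.7 mm and 7.16 degrees, less where a joint would pass 70% of its speed; a pose out of reach is approached as far as the arm can. A call is refused whole if a number of a shift passes 4.17 or a number of a turn 7.16, either way. A call with a gripper value outside its range is refused whole. The fingers move at their own pace and stop on an object; the grip force is fixed at half the most. Time passes only in rows, so rows that do not move let the fingers close, or fill a call up. It gives the time, the measured TCP pose, the force, the opening and the grip force at its end, in the units of the state.
- state(): the state, without advancing time (a new reading comes with each control period).
- read_camera(name): name is "scene" or "top" or "wrist"; returns a dict with "img" (384x512x3 uint8, red, green, blue), "mtx" (3x3 intrinsics, pixels), "pose" (4x4, takes a point from camera to world coordinates); the wrist camera has in their place "T_tool_cam" (4x4, takes a point from camera to tool coordinates, whose origin is the TCP and whose axes are the flange's). Camera axes: x right, y down, z forward; pixel columns grow to the right and rows downward; lengths in mm; the calibration is good to about 2 mm. A picture is of the moment at which its call begins: read the wrist's pose just before it. There is no depth.
- job_done(): hands the job in; it is judged then, once.
The state is a dict: "time_s": time; "q": joint angles; "qd": joint speeds; "joint_torque": joint torques, N m; "eef_pos": TCP position; "eef_rot": TCP orientation; "ft_force": force on the tool from outside, world axes, zero at the start; "torque": the same for the moment, N m; "grip_width": finger opening in mm; "finger_force": force on a finger pad.
Only numpy, scipy, OpenCV 4.12 (cv2) and the standard library are available. Lean on these libraries where they do the work, as an engineer would, in place of code of your own. Each camera call takes 0.05 s, during which the arm holds its last target. There are 200 camera calls.

## Task

Slide the big greenish stone blade along the gauge plate until its white painted dot sits right under the red needle and let go of it there; then swing both yellow-sleeved bails of the blue tote fully out and lay the blade and every stone celt inside the tote. When all are in, swing both bails fully in over the mouth and stack the grey tray with the orange handle on them, centred and square to the tote. Do not knock the needle, and leave everything else on the table where it is.

Things in the scene. Friction and masses are not known exactly. Their poses are not given: they have to be found in the camera images.
- tote: Blue open tote fixed to the table, 300 x 180 mm, 85 mm high, walls and floor 5 mm (inside 290 x 170 mm). Origin: centre of its underside; x along its 300 mm length, z up. Two steel bails with yellow sleeves swing over its long sides. The tray is narrower than the mouth: with the bails out it would drop inside.
- bail_left (a joint): The tote's +y bail: a U of 10 mm steel rod hinged on both end walls, with a yellow sleeve (14 mm thick, 120 long) mid-bar. Rad, grows swinging out: 0 = fully in (bar level over the mouth, at its stop), 1.21 = bar straight up, 2.78 = level outside, 3.2 = fully out (sloping 24 degrees down, at its stop). Stiff pivot, 0.05 N m (1 to 2 N at the bar): stays where left.
- bail_left_grip (a point): Middle of the yellow sleeve of the +y bail, on the bar's axis. The bar runs along the tote's x. Fully in it lies in the tote frame at y = +38 mm, z = 91 mm; fully out at y = +137 mm, z = 50 mm. The sleeve can be pinched across the bar from above and turns in the grip.
- bail_left_hinge (a point): Point on the hinge axis of the +y bail, midway along it (the axis runs along the tote's x), in the tote frame at y = +88 mm, z = 72 mm. The grip point moves round it on a radius of 53.5 mm.
- bail_right (a joint): The tote's -y bail: a U of 10 mm steel rod hinged on both end walls, with a yellow sleeve (14 mm thick, 120 long) mid-bar. Rad, grows swinging out: 0 = fully in (bar level over the mouth, at its stop), 1.21 = bar straight up, 2.78 = level outside, 3.2 = fully out (sloping 24 degrees down, at its stop). Stiff pivot, 0.05 N m (1 to 2 N at the bar): stays where left.
- bail_right_grip (a point): Middle of the yellow sleeve of the -y bail, on the bar's axis. The bar runs along the tote's x. Fully in it lies in the tote frame at y = -38 mm, z = 91 mm; fully out at y = -137 mm, z = 50 mm. The sleeve can be pinched across the bar from above and turns in the grip.
- bail_right_hinge (a point): Point on the hinge axis of the -y bail, midway along it (the axis runs along the tote's x), in the tote frame at y = -88 mm, z = 72 mm. The grip point moves round it on a radius of 53.5 mm.
- gauge: Thickness gauge fixed to the table: a pale stone plate 250 (x) x 140 (y) x 6 mm, origin at the centre of the plate's underside. A column on a foot (x = 125 to 195 mm, 22 mm high) beyond the plate's +x edge carries, 144 to 166 mm above the table, a 22 mm wide arm reaching back over the plate to the needle, with a small dial (48 mm) on its end, up to 199 mm.
- needle: Fixed red needle of the gauge, a 10 mm rod pointing down with a pointed end. Origin: its tip, 40 mm above the table, at x = 55 mm, y = 0 of the gauge. It clears the blade's top by 10 mm: the blade slides under it, but must be slid back from under it before it is lifted. Knocks over 10 N are not allowed.
- slab: Greenish ground stone blade 150 (x) x 44 x 24 mm, about 0.38 kg, lying on the gauge plate. Origin: centre of its underside; sides parallel from x = -60 to +10 mm, tapering to the +x end, near which is the white dot; a yellow label near the -x end. Grip it across its width, best at x = -45 to -10 mm. At the start its +x end points roughly to the gauge's column.
- slab_dot (a point): Centre of the white painted dot, 12 mm across, on top of the blade: 45 mm along its x from its origin, 24 mm above its underside.
- celt_a: Stone celt (dark grey), 104 mm long (x), 38 mm wide, 24 mm thick, about 0.2 kg, lying flat on the table; origin at the centre of its underside; sides parallel for 54 mm in the middle, ends tapering. May be absent.
- celt_b: Stone celt (pale grey), 104 mm long (x), 38 mm wide, 24 mm thick, about 0.2 kg, lying flat on the table; origin at the centre of its underside; sides parallel for 54 mm in the middle, ends tapering. May be absent.
- celt_c: Stone celt (brown), 104 mm long (x), 38 mm wide, 24 mm thick, about 0.2 kg, lying flat on the table; origin at the centre of its underside; sides parallel for 54 mm in the middle, ends tapering. May be absent.
- tray: Loose grey tray 200 mm (x) x 130 mm (y), walls 35 mm high and 5 mm thick, 0.35 kg, with an orange handle wall 10 mm thick along its x through the middle, top 60 mm above its underside. Origin: centre of its underside. It stands on the table; stacked on the two bails its underside is 98 mm above the table.
- pen: Bystander: white and blue pen 140 mm long, lying. Leave alone.
- magnifier: Bystander: black magnifying glass, 84 mm round with a 110 mm handle towards its -x. Leave alone.
- scale_bar: Bystander: black and white photo scale 100 x 18 x 8 mm. Leave alone.
- sherd: Bystander: terracotta potsherd about 75 x 55 x 10 mm. Leave alone.
- brush_pot: Bystander: white pot 72 mm across, 90 mm high, brushes up to 158 mm. Leave alone.
- jar: Bystander: amber jar 68 mm across, 100 mm high. Leave alone.
Not all that is in view belongs to the job. What is shaped like the celt_c but purple or turquoise is not meant.

How it is judged (in metres and radians):
On the way, in this order (a step that is already met when the one before it is completed fails the run):
1. The blade lies flat on the gauge plate with its dot under the needle tip (within 6 mm), released and still (horizontal distance between slab_dot and needle below 0.006 m and angle between slab's own z axis and vertical below 0.08 rad and z of slab in the frame of gauge below 0.01 m and linear speed of slab below 0.01 m/s and contact force between slab and the fingers below 0.1 N), for 0.4 s.
2. Both bails are swung fully out (over 3.0 rad) (value of joint each of bail_left, bail_right above 3 rad), for 0.2 s.
3. The blade and every celt present lie in the tote, released, both bails still out (x of slab in the frame of tote between -0.145 and 0.145 m and y of slab in the frame of tote between -0.085 and 0.085 m and z of slab in the frame of tote between 0 and 0.065 m and linear speed of each of slab, celt_a, celt_b, celt_c below 0.03 m/s and contact force between each of slab, celt_a, celt_b, celt_c and the fingers below 0.1 N and x of celt_a in the frame of tote between -0.145 and 0.145 m and y of celt_a in the frame of tote between -0.085 and 0.085 m and z of celt_a in the frame of tote between 0 and 0.065 m and x of celt_b in the frame of tote between -0.145 and 0.145 m and y of celt_b in the frame of tote between -0.085 and 0.085 m and z of celt_b in the frame of tote between 0 and 0.065 m and x of celt_c in the frame of tote between -0.145 and 0.145 m and y of celt_c in the frame of tote between -0.085 and 0.085 m and z of celt_c in the frame of tote between 0 and 0.065 m and value of joint each of bail_left, bail_right above 2.8 rad), for 0.3 s.
4. Both bails are swung fully in (under 0.15 rad) (value of joint each of bail_left, bail_right below 0.15 rad), for 0.2 s.
At the end, for the whole second after the job is handed in: Blade and all present celts at rest inside the tote (origins inside its walls, under 65 mm above its underside); both bails in (under 0.15 rad); the tray standing level (0.08 rad) on the bails, centred within 25 mm along and 20 mm across the tote and square to it within 0.2 rad, either way round (all of step 4 and x of slab in the frame of tote between -0.145 and 0.145 m and y of slab in the frame of tote between -0.085 and 0.085 m and z of slab in the frame of tote between 0 and 0.065 m and linear speed of each of slab, celt_a, celt_b, celt_c below 0.03 m/s and contact force between each of slab, celt_a, celt_b, celt_c and the fingers below 0.1 N and x of celt_a in the frame of tote between -0.145 and 0.145 m and y of celt_a in the frame of tote between -0.085 and 0.085 m and z of celt_a in the frame of tote between 0 and 0.065 m and x of celt_b in the frame of tote between -0.145 and 0.145 m and y of celt_b in the frame of tote between -0.085 and 0.085 m and z of celt_b in the frame of tote between 0 and 0.065 m and x of celt_c in the frame of tote between -0.145 and 0.145 m and y of celt_c in the frame of tote between -0.085 and 0.085 m and z of celt_c in the frame of tote between 0 and 0.065 m and x of tray in the frame of tote between -0.025 and 0.025 m and y of tray in the frame of tote between -0.02 and 0.02 m and z of tray in the frame of tote between 0.088 and 0.112 m and angle between tray's own z axis and vertical below 0.08 rad and angle between the x axis of tray and the x axis of tote, either way round below 0.2 rad and linear speed of tray below 0.02 m/s); the robot touches nothing.
It fails at once if The gauge needle is knocked (over 10 N) (contact force between needle and anything else above 10 N).
It fails at once if A bystander is moved by more than 40 mm (distance of any of pen, magnifier, scale_bar, sherd, brush_pot, jar from where it was at the start of the episode above 0.04 m).
It fails at once if The pot or the jar is tipped over (angle between any of brush_pot, jar's own z axis and vertical above 0.6 rad).
Of celt_a, celt_b, celt_c only 1 to 3 are there at a start; the rules pass over those that are not, and their reading is None.
At some moment in a run one of celt_a, celt_b, celt_c may be knocked a few centimetres aside while the robot is not near it.
Once in a run the grip may slacken for a moment while it holds something.
It also fails if it takes over 210 s, if anything falls off the work surface, if the arm or the gripper's body presses on something with over 40 N, if the wrist force passes 120 N, or if a joint passes its speed limit or range.

## Working session

There is one attempt and no reset: what is moved stays moved. The work goes in short steps, Python scripts to look and compute and a tool call to move; the robot and the scene stay as the last step left them, time stands still between calls to the robot, and variables do not carry over. Pictures are saved under pics/ and viewed, at most 14 in all, crops included, and the job is handed in when it is done.

Besides the shell and the picture viewer there is one more tool, called after "Emit:" as name(argument=value, ...), one argument or row to a line, values as JSON. carry_out: Moves the arm, as the interface text tells. Its arguments: {"type":"object","properties":{"moves":{"type":"array"}},"required":["moves"]}

```bash
mkdir -p pics; ls; python3 - <<'E'
from plant import state, read_camera
import cv2,numpy as np
s=state();print(s['time_s'],s['eef_pos'],s['eef_rot'],s['grip_width'])
for n in("scene","top"):
    c=read_camera(n);cv2.imwrite(f"pics/{n}0.png",cv2.resize(c["img"][:,:,::-1],(800,600)));print(n,c["mtx"],np.round(c["pose"],3))
    np.savez(n+"0.npz",**c)
E
```

```text
pics
0.0 [189.82511729 621.03907525 204.37631728] [[-9.56282963e-01  2.92441782e-01 -8.35750253e-04]
 [ 2.92442819e-01  9.56281510e-01 -1.69467235e-03]
 [ 3.03619512e-04 -1.86499545e-03 -9.99998215e-01]] 93.99946404329395
scene [[371.41530482   0.         254.01708691]
 [  0.         371.41530482 188.81805841]
 [  0.           0.           1.        ]] [[ 2.240000e-01  5.600000e-01 -7.980000e-01  1.388819e+03]
 [ 9.740000e-01 -1.460000e-01  1.710000e-01 -1.719750e+02]
 [-2.100000e-02 -8.160000e-01 -5.780000e-01  6.861760e+02]
 [ 0.000000e+00  0.000000e+00  0.000000e+00  1.000000e+00]]
top [[396.37900287   0.         258.22699411]
 [  0.         396.37900287 182.08731937]
 [  0.           0.           1.        ]] [[-1.500000e-02 -9.830000e-01  1.800000e-01  3.887930e+02]
 [-9.990000e-01  2.100000e-02  3.500000e-02 -8.463000e+00]
 [-3.800000e-02 -1.800000e-01 -9.830000e-01  1.108461e+03]
 [ 0.000000e+00  0.000000e+00  0.000000e+00  1.000000e+00]]
```

View pics/top0.png

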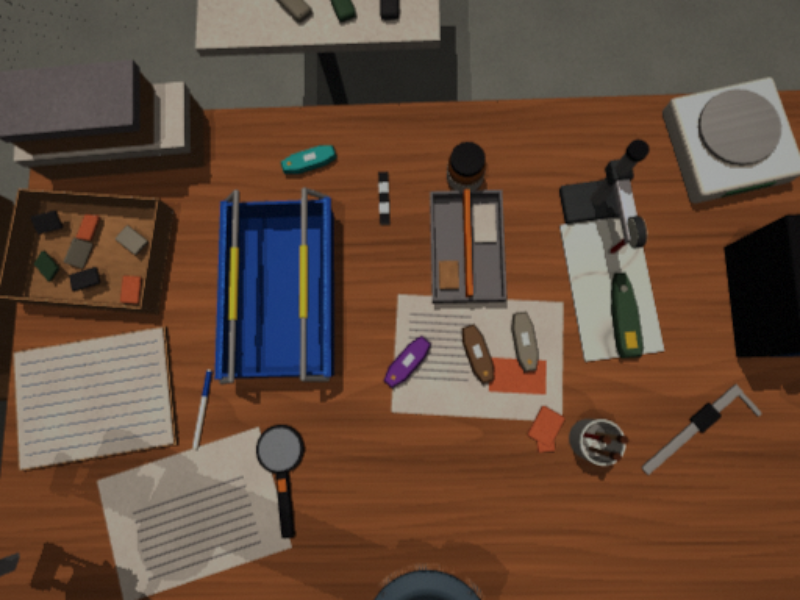

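View pics/scene0.png

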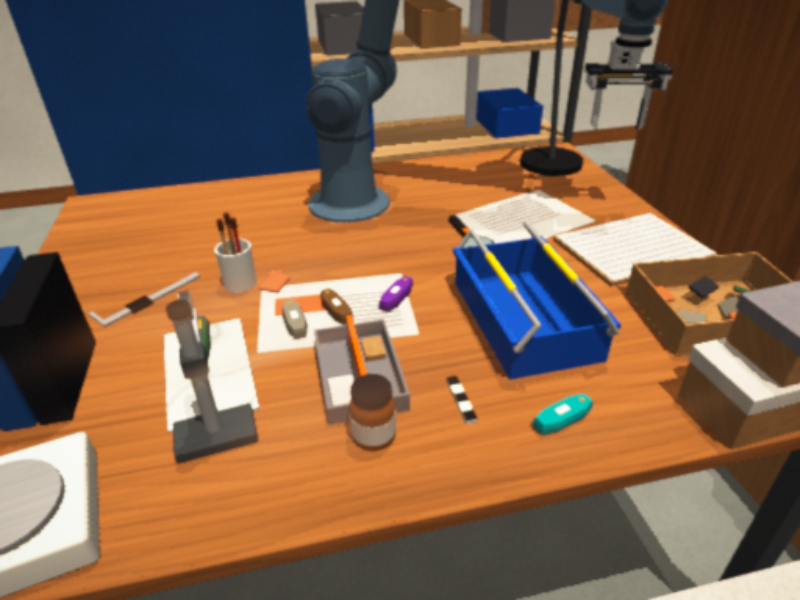

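Top view (800x600): tote (275,290) with bails partly open. Celt candidates are brown (478,352), pale grey (525,340), purple (407,362) and turquoise (308,159). I choose brown (celt_c) and pale grey (celt_b), since purple and turquoise are decoys. No dark-grey celt is visible. The blade is at (626,315), with its yellow label at (629,350) and the column above. Next is a close crop to check this choice, plus measurements.

```bash
cat > h.py <<'E'
import numpy as np,cv2
from plant import state,read_camera
def cast(c,px,z):
    """pixels (N,2) of camera dict c onto plane height z"""
    px=np.atleast_2d(np.asarray(px,float)); P=c["pose"]
    d=(np.linalg.inv(c["mtx"])@np.c_[px,np.ones(len(px))].T).T@P[:3,:3].T
    o=P[:3,3]; return o+d*((z-o[2])/d[:,2])[:,None]
def wrist():
    s=state(); c=dict(read_camera("wrist")); T=np.eye(4);T[:3,:3]=s["eef_rot"];T[:3,3]=s["eef_pos"]
    c["pose"]=T@c["T_tool_cam"]; return c,s
def blobs(img,lo,hi,amin=40):
    m=cv2.inRange(cv2.cvtColor(img,cv2.COLOR_RGB2HSV),lo,hi)
    cs=[q for q in cv2.findContours(m,cv2.RETR_EXTERNAL,cv2.CHAIN_APPROX_NONE)[0] if cv2.contourArea(q)>=amin]
    return sorted(cs,key=cv2.contourArea,reverse=True)
def show(c,box,name,k):
    x0,y0,x1,y1=box; cv2.imwrite("pics/"+name,cv2.resize(c["img"][y0:y1,x0:x1,::-1],None,fx=k,fy=k,interpolation=cv2.INTER_CUBIC))
def proj(c,X):
    X=np.atleast_2d(X);P=np.linalg.inv(c["pose"]);p=(c["mtx"]@(X@P[:3,:3].T+P[:3,3]).T).T;return p[:,:2]/p[:,2:]
E
python3 - <<'E'
from h import *
c=dict(np.load("top0.npz"));s=dict(np.load("scene0.npz"))
show(c,(240,80,440,230),"crop1.png",4)
h=cv2.cvtColor(c["img"],cv2.COLOR_RGB2HSV)
k=512/800
for n,p in dict(brown=(475,345),brown2=(485,365),grey=(523,332),green=(625,310),yel=(629,351),sleeve=(234,285),plate=(590,300),tray=(450,220),orange=(468,240),red=(618,245),blue=(275,300)).items():
    x,y=int(p[0]*k),int(p[1]*k);print(n,h[y,x])
E
```

```text
brown [ 14  71 115]
brown2 [ 13 140  91]
grey [ 20  43 124]
green [57 80 64]
yel [56 71 61]
sleeve [ 29 186 167]
plate [ 34  21 169]
tray [10 24 96]
orange [ 12 207 164]
red [179 194  42]
blue [111 196 126]
```

View pics/crop1.png

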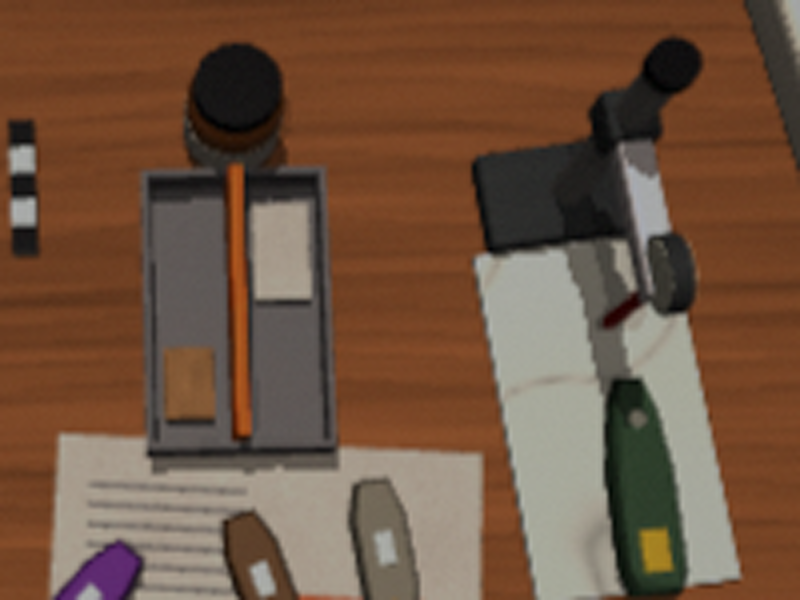

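The crop confirms the brown celt at (262,560) and the pale grey one at (385,545), both with white labels. The purple decoy is at (95,580). The blade's white dot is at (638,418), its yellow label at (656,550), and the red needle tip at (605,325).

```bash
python3 - <<'E'
from h import *
np.set_printoptions(precision=1,suppress=True)
c=dict(np.load("top0.npz"));s=dict(np.load("scene0.npz"))
f=lambda x,y:(240+x/4-.375,80+y/4-.375)
print("dot",cast(c,f(638,418),30),"needle",cast(c,f(605,325),40))
print("plate",cast(c,[f(474,258),f(740,578),f(688,318)],6))
img=c["img"]
def axis(q,z,name):
    w=cast(c,q.reshape(-1,2),z)[:,:2].astype(np.float32); r=cv2.minAreaRect(w); print(name,cv2.contourArea(q),r)
for q in blobs(img,(45,60,20),(75,255,140),150)[:4]: axis(q,15,"green")
for q in blobs(img,(20,130,100),(35,255,255),20)[:5]: axis(q,30,"yellow")
# tote corners: rim z=85
for q in blobs(img,(105,150,40),(120,255,255),300)[:3]: axis(q,85,"blue")
for q in blobs(img,(8,190,110),(16,255,255),60)[:6]: axis(q,60,"orange")
# celts/tray in boxes
def box(lo,hi,b,z,n):
    x0,y0,x1,y1=b;sub=np.zeros_like(img);sub[y0:y1,x0:x1]=img[y0:y1,x0:x1]
    for q in blobs(sub,lo,hi,60)[:2]:axis(q,z,n)
box((0,0,10),(40,255,118),(292,205,320,250),14,"brown")
box((0,20,10),(40,255,140),(325,197,347,240),14,"grey")
box((0,0,20),(180,75,120),(270,118,328,196),30,"tray")
E
```

```text
dot [[ 572.8 -354.7   30. ]] needle [[ 636.  -334.2   40. ]]
plate [[ 695.  -256.     6. ]
 [ 464.6 -422.5    6. ]
 [ 647.6 -402.7    6. ]]
green 685.0 ((528.19970703125, -357.0759582519531), (146.7330780029297, 43.159053802490234), 3.331021547317505)
yellow 181.0 ((597.3043212890625, 208.9141387939453), (130.91265869140625, 11.345681190490723), 0.7876903414726257)
yellow 164.5 ((597.2539672851562, 335.6876220703125), (131.359375, 11.37216567993164), 1.9758843183517456)
yellow 59.5 ((482.9963073730469, -359.2228698730469), (18.388917922973633, 26.882932662963867), 88.98294830322266)
blue 3801.0 ((565.43896484375, 256.78631591796875), (273.1960754394531, 106.86974334716797), 0.0342731773853302)
blue 1469.5 ((580.9510498046875, 172.230224609375), (306.18109130859375, 39.42102813720703), 0.3934854567050934)
blue 431.0 ((579.52490234375, 334.50689697265625), (302.34307861328125, 20.131437301635742), 0.5121247172355652)
orange 145.0 ((656.4132690429688, -84.52210998535156), (8.702896118164062, 187.4046173095703), 89.81163787841797)
brown 487.5 ((462.9852600097656, -97.85917663574219), (111.65892028808594, 40.27437210083008), 18.228796005249023)
grey 505.5 ((482.44256591796875, -180.65487670898438), (112.2992935180664, 41.2430305480957), 7.349090576171875)
tray 3371.0 ((658.713134765625, -85.14095306396484), (131.31507873535156, 222.47467041015625), 89.55482482910156)
```

Emit:
carry_out(
  moves=[
    {"az": -7},
    {"az": -7},
    {"az": -3},
    {"dx": -2,"dy": -3.5},
    {"dx": -2,"dy": -3.5},
    {"dx": -2,"dy": -3.5},
    {"dx": -2,"dy": -3.5},
    {"dx": -2,"dy": -3.5},
    {"dx": -2,"dy": -3.5},
    {"dx": -2,"dy": -3.5},
  ],
)

```text
invalid input
```

Emit:
carry_out(
  moves=[
    {"dx": -1,"dy": -4},
    {"dx": -1,"dy": -4},
    {"dx": -1,"dy": -4},
    {"dx": -1,"dy": -4},
    {"dx": -1,"dy": -4},
    {"dx": -1,"dy": -4},
    {"dx": -1,"dy": -4},
    {"dx": -1,"dy": -4},
    {"dx": -1,"dy": -4},
    {"dx": -1,"dy": -4},
  ],
)

```text
invalid input
```

Emit:
carry_out(
  moves=[
    {"dx": -1,"dy": -4},
    {"dx": -1,"dy": -4},
    {"dx": -1,"dy": -4},
    {"dx": -1,"dy": -4},
    {"dx": -1,"dy": -4},
    {"dx": -1,"dy": -4},
    {"dx": -1,"dy": -4},
    {},
    {},
    {},
  ],
)

```text
invalid input
```

```bash
python3 - <<'E'
from h import *
np.set_printoptions(precision=2,suppress=True)
c,s=wrist();print(s["time_s"],s["eef_pos"],s["eef_rot"],s["q"],s["ft_force"]);print(c["T_tool_cam"],c["mtx"])
np.savez("w1.npz",img=c["img"],mtx=c["mtx"],pose=c["pose"]);show(c,(0,0,512,384),"w1.png",1.5)
print(proj(c,[[528,-357,30],[572.8,-354.7,30],[636,-334,40],[463,-98,24],[482,-180,24]]))
E
```

```text
0.1 [189.84 621.11 204.5 ] [[-0.96  0.29 -0.  ]
 [ 0.29  0.96 -0.  ]
 [ 0.   -0.   -1.  ]] [63.02 14.08 89.32 -0.   76.7  -9.97] [-0.76  0.62 -0.84]
[[   0.     -0.96   -0.27   79.26]
 [   1.      0.      0.      0.8 ]
 [  -0.     -0.27    0.96 -178.9 ]
 [   0.      0.      0.      1.  ]] [[273.89   0.   255.43]
 [  0.   273.89 190.98]
 [  0.     0.     1.  ]]
[[-179.13  484.51]
 [-162.17  498.9 ]
 [-139.04  523.74]
 [ -80.75  429.36]
 [-112.46  445.79]]
```

View pics/w1.png

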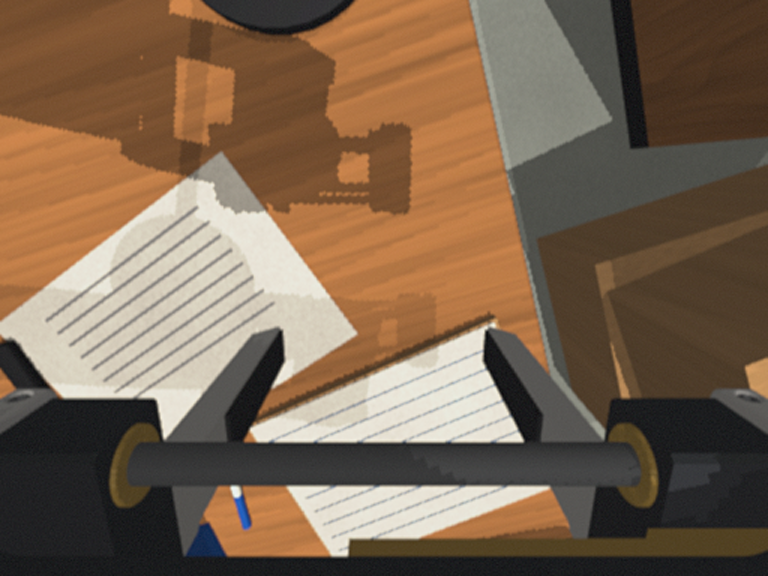

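The wrist view shows the open fingers at (255,380) and (510,390), over papers and clear of objects. The moves were refused, so I will send every field in each row.

Emit:
carry_out(
  moves=[
    {"ax": 0,"ay": 0,"az": -7,"dx": 0,"dy": 0,"dz": 0,"claw": 9.4},
    {"ax": 0,"ay": 0,"az": -7,"dx": 0,"dy": 0,"dz": 0,"claw": 9.4},
    {"ax": 0,"ay": 0,"az": -3,"dx": 0,"dy": 0,"dz": 0,"claw": 9.4},
    {"ax": 0,"ay": 0,"az": 0,"dx": -2,"dy": -3.5,"dz": 0,"claw": 9.4},
    {"ax": 0,"ay": 0,"az": 0,"dx": -2,"dy": -3.5,"dz": 0,"claw": 9.4},
    {"ax": 0,"ay": 0,"az": 0,"dx": -2,"dy": -3.5,"dz": 0,"claw": 9.4},
    {"ax": 0,"ay": 0,"az": 0,"dx": -2,"dy": -3.5,"dz": 0,"claw": 9.4},
    {"ax": 0,"ay": 0,"az": 0,"dx": -2,"dy": -3.5,"dz": 0,"claw": 9.4},
    {"ax": 0,"ay": 0,"az": 0,"dx": -2,"dy": -3.5,"dz": 0,"claw": 9.4},
    {"ax": 0,"ay": 0,"az": 0,"dx": -2,"dy": -3.5,"dz": 0,"claw": 9.4},
  ],
)

```text
time_s: 0.98
eef_pos: [330.4, 374.8, 205.2]
eef_rot: [[-1.0, -0.0, -0.0], [-0.0, 1.0, -0.0], [0.0, -0.0, -1.0]]
ft_force: [0.1, 0.1, 0.4]
grip_width: 93.9
finger_force: 0.0
```

Emit:
carry_out(
  moves=[
    {"ax": 0,"ay": 0,"az": 0,"dx": -1.6,"dy": -3.6,"dz": -0.8,"claw": 9.4},
    {"ax": 0,"ay": 0,"az": 0,"dx": -1.6,"dy": -3.6,"dz": -0.8,"claw": 9.4},
    {"ax": 0,"ay": 0,"az": 0,"dx": -1.6,"dy": -3.6,"dz": -0.8,"claw": 9.4},
    {"ax": 0,"ay": 0,"az": 0,"dx": -1.6,"dy": -3.6,"dz": -0.8,"claw": 9.4},
    {"ax": 0,"ay": 0,"az": 0,"dx": -1.6,"dy": -3.6,"dz": -0.8,"claw": 9.4},
    {"ax": 0,"ay": 0,"az": 0,"dx": -1.6,"dy": -3.6,"dz": -0.8,"claw": 9.4},
    {"ax": 0,"ay": 0,"az": 0,"dx": -1.6,"dy": -3.6,"dz": -0.8,"claw": 9.4},
    {"ax": 0,"ay": 0,"az": 0,"dx": -1.6,"dy": -3.6,"dz": -0.8,"claw": 9.4},
    {"ax": 0,"ay": 0,"az": 0,"dx": -1.6,"dy": -3.6,"dz": -0.8,"claw": 9.4},
    {"ax": 0,"ay": 0,"az": 0,"dx": -1.6,"dy": -3.6,"dz": -0.8,"claw": 9.4},
  ],
)

```text
time_s: 1.82
eef_pos: [490.3, 14.6, 285.8]
eef_rot: [[-1.0, 0.001, 0.0], [0.001, 1.0, 0.0], [-0.0, 0.0, -1.0]]
ft_force: [0.5, 0.8, 1.0]
grip_width: 93.7
finger_force: 0.0
```

Emit:
carry_out(
  moves=[
    {"ax": 0,"ay": 0,"az": 0,"dx": -1.6,"dy": -3.6,"dz": -0.8,"claw": 9.4},
    {"ax": 0,"ay": 0,"az": 0,"dx": -1.6,"dy": -3.6,"dz": -0.8,"claw": 9.4},
    {"ax": 0,"ay": 0,"az": 0,"dx": -1.6,"dy": -3.6,"dz": -0.8,"claw": 9.4},
    {"ax": 0,"ay": 0,"az": 0,"dx": -1.6,"dy": -3.6,"dz": -0.8,"claw": 9.4},
    {"ax": 0,"ay": 0,"az": 0,"dx": -1.6,"dy": -3.6,"dz": -0.8,"claw": 9.4},
    {"ax": 0,"ay": 0,"az": 0,"dx": -1.6,"dy": -3.6,"dz": -0.8,"claw": 9.4},
    {"ax": 0,"ay": 0,"az": 0,"dx": -1.6,"dy": -3.6,"dz": -0.8,"claw": 9.4},
    {"ax": 0,"ay": 0,"az": 0,"dx": 0,"dy": 0,"dz": 0,"claw": 9.4},
    {"ax": 0,"ay": 0,"az": 0,"dx": 0,"dy": 0,"dz": 0,"claw": 9.4},
    {"ax": 0,"ay": 0,"az": 0,"dx": 0,"dy": 0,"dz": 0,"claw": 9.4},
  ],
)

```text
time_s: 2.65
eef_pos: [601.7, -235.0, 340.7]
eef_rot: [[-1.0, 0.0, -0.001], [0.0, 1.0, 0.001], [0.001, 0.001, -1.0]]
ft_force: [-0.7, 0.2, 0.3]
grip_width: 93.9
finger_force: 0.0
```

```bash
python3 - <<'E'
from h import *
np.set_printoptions(precision=2,suppress=True)
c,s=wrist();print(s["time_s"],s["eef_pos"],s["q"],s["ft_force"])
np.savez("w1.npz",img=c["img"],mtx=c["mtx"],pose=c["pose"]);show(c,(0,0,512,384),"w2.png",1.5)
print(1.5*proj(c,[[528,-357,30],[572.8,-354.7,30],[636,-334,40],[463,-98,24],[482,-180,24]]))
E
```

```text
2.65 [ 601.72 -234.99  340.75] [ -31.38    9.29   80.79    0.02   90.   -121.37] [-0.69  0.21  0.26]
[[275.97 175.44]
 [280.57 214.77]
 [299.38 268.91]
 [504.06 115.6 ]
 [430.49 133.53]]
```

View pics/w2.png

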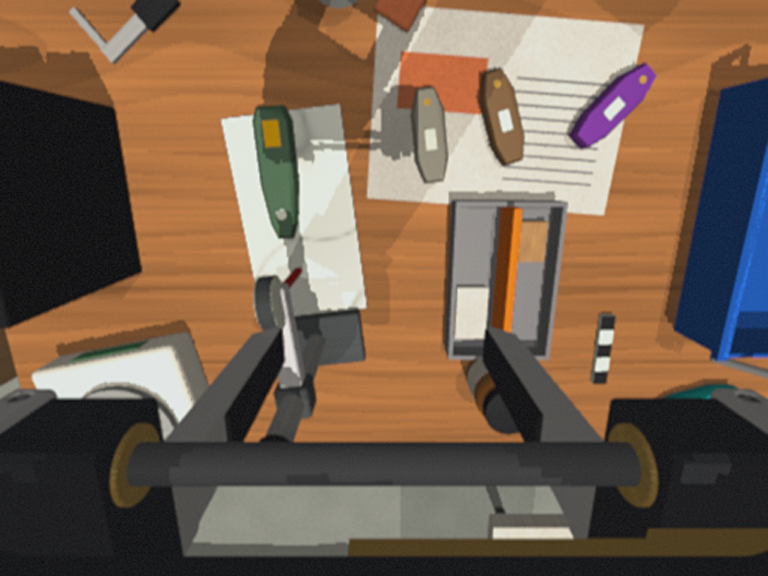

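Wrist view (768x576): blade at (276,175), dot at (281,214), needle tip at (299,269). The plate is clear. The pale celt is at (430,135), the brown one at (503,115), and the tray at (505,280). All match the top-view projections.

```bash
python3 - <<'E'
from h import *
np.set_printoptions(precision=1,suppress=True)
c=dict(np.load("w1.npz"));img=c["img"]
f=lambda x,y:((x+.5)/1.5-.5,(y+.5)/1.5-.5)
x0,y0,x1,y1=175,130,205,155
sub=np.zeros_like(img);sub[y0:y1,x0:x1]=img[y0:y1,x0:x1]
g=sub.max(2);hs=cv2.cvtColor(sub,cv2.COLOR_RGB2HSV)
m=((hs[...,1]<50)&(hs[...,2]>120)).astype(np.uint8)
n,_,st,ce=cv2.connectedComponentsWithStats(m)
for i in range(1,n): print("dotc",st[i],ce[i],cast(c,ce[i],30))
r=((hs[...,2]>0)).astype(np.uint8)
hh=cv2.cvtColor(img,cv2.COLOR_RGB2HSV)
m=(((hh[...,0]>170)|(hh[...,0]<4))&(hh[...,1]>150));m[:175]=0;m[192:]=0;m[:,:180]=0;m[:,205:]=0
ys,xs=np.nonzero(m);print("needle px",xs.min(),xs.max(),ys.min(),ys.max(),cast(c,[[xs.max(),ys[xs==xs.max()].mean()]],40), cast(c,f(300,269),40))
print("plate",cast(c,[f(222,120),f(339,105),f(366,306)],6))
def axis(q,z,name):
    w=cast(c,q.reshape(-1,2),z)[:,:2].astype(np.float32); r=cv2.minAreaRect(w); print(name,cv2.contourArea(q),r)
for q in blobs(img,(45,60,20),(80,255,140),300)[:2]: axis(q,18,"green")
for q in blobs(img,(20,150,100),(30,255,255),20)[:3]: axis(q,30,"yellow")
for q in blobs(img,(8,190,110),(16,255,255),60)[:3]: axis(q,60,"orange")
def box(lo,hi,b,z,n):
    x0,y0,x1,y1=b;sub=np.zeros_like(img);sub[y0:y1,x0:x1]=img[y0:y1,x0:x1]
    for q in blobs(sub,lo,hi,60)[:2]:axis(q,z,n)
box((0,60,10),(25,255,140),(317,43,350,112),14,"brown")
box((0,0,110),(60,60,165),(272,55,302,124),14,"grey")
print("tray rim corners",cast(c,[f(450,201),f(566,202),f(446,357),f(550,357)],35))
E
```

```text
dotc [175 130   9  25 119] [177.4 145.4] [[ 576.7 -372.    30. ]]
dotc [198 130   7  25 154] [201.4 142.3] [[ 571.2 -329.2   30. ]]
dotc [183 138   8   9  47] [186.9 142.1] [[ 571.  -354.8   30. ]]
needle px 191 199 179 189 [[ 637.3 -335.1   40. ]] [[ 635.8 -333.5   40. ]]
plate [[ 465.6 -421.8    6. ]
 [ 449.4 -285.     6. ]
 [ 693.8 -256.4    6. ]]
green 1709.0 ((526.4002075195312, -357.1471862792969), (146.5157470703125, 41.59254837036133), 3.3327784538269043)
yellow 170.0 ((481.9478759765625, -359.5567626953125), (26.843658447265625, 18.463050842285156), 0.05027348920702934)
orange 380.0 ((634.5210571289062, -86.40153503417969), (10.534072875976562, 143.6348419189453), 89.74178314208984)
brown 1281.0 ((462.9658508300781, -99.86271667480469), (105.31520080566406, 41.34544372558594), 18.228240966796875)
grey 958.0 ((484.16229248046875, -175.93527221679688), (101.84033966064453, 33.55302810668945), 1.3801896572113037)
tray rim corners [[ 556.1 -156.6   35. ]
 [ 557.1  -22.    35. ]
 [ 753.2 -152.9   35. ]
 [ 753.2  -18.9   35. ]]
```

Emit:
carry_out(
  moves=[
    {"ax": 0,"ay": 0,"az": 0,"dx": 2.26,"dy": -2.48,"dz": 2,"claw": 9.4},
    {"ax": 0,"ay": 0,"az": 0,"dx": 2.26,"dy": -2.48,"dz": 2,"claw": 9.4},
    {"ax": 0,"ay": 0,"az": 0,"dx": 2.26,"dy": -2.48,"dz": 2,"claw": 9.4},
    {"ax": 0,"ay": 0,"az": 0,"dx": 2.26,"dy": -2.48,"dz": 2,"claw": 9.4},
    {"ax": 0,"ay": 0,"az": 0,"dx": 2.26,"dy": -2.48,"dz": 2,"claw": 9.4},
    {"ax": 0,"ay": 0,"az": -3.3,"dx": 0,"dy": 0,"dz": 2,"claw": 9.4},
    {"ax": 0,"ay": 0,"az": 0,"dx": 0,"dy": 0,"dz": 2,"claw": 9.4},
    {"ax": 0,"ay": 0,"az": 0,"dx": 0,"dy": 0,"dz": 2,"claw": 9.4},
    {"ax": 0,"ay": 0,"az": 0,"dx": 0,"dy": 0,"dz": 0,"claw": 9.4},
    {"ax": 0,"ay": 0,"az": 0,"dx": 0,"dy": 0,"dz": 0,"claw": 9.4},
  ],
)

```text
time_s: 3.53
eef_pos: [488.6, -357.7, 180.9]
eef_rot: [[-0.998, -0.059, -0.001], [-0.059, 0.998, 0.002], [0.001, 0.002, -1.0]]
ft_force: [-0.1, 0.2, -0.2]
grip_width: 94.2
finger_force: 0.0
```

```bash
python3 - <<'E'
from h import *
np.set_printoptions(precision=1,suppress=True)
c=dict(np.load("top0.npz"))
for z,p in ((90,(602,440)),(0,(590,455)),(158,(625,438))): print(cast(c,np.array(p)*.64,z))
c,s=wrist();print(s["eef_pos"]);show(c,(0,0,512,384),"w3.png",1.2)
E
```

```text
[[ 319.1 -282.7   90. ]]
[[ 288.2 -284.8    0. ]]
[[ 326.2 -298.1  158. ]]
[ 488.6 -357.7  180.9]
```

View pics/w3.png

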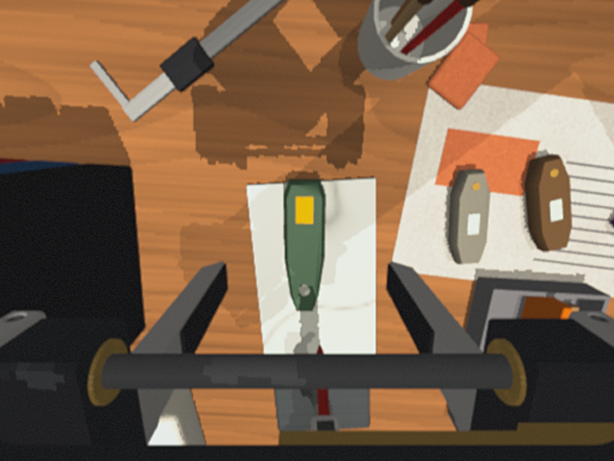

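The blade lies centred between the open fingers, with its label at (304,210) and dot at (305,290) in the picture. The needle is at (320,400) and the pot is well clear. Descending and closing now.

Emit:
carry_out(
  moves=[
    {"ax": 0,"ay": 0,"az": 0,"dx": 0,"dy": -0.1,"dz": 3.6,"claw": 9.4},
    {"ax": 0,"ay": 0,"az": 0,"dx": 0,"dy": 0,"dz": 3.6,"claw": 9.4},
    {"ax": 0,"ay": 0,"az": 0,"dx": 0,"dy": 0,"dz": 3.6,"claw": 9.4},
    {"ax": 0,"ay": 0,"az": 0,"dx": 0,"dy": 0,"dz": 3.6,"claw": 9.4},
    {"ax": 0,"ay": 0,"az": 0,"dx": 0,"dy": 0,"dz": 1.8,"claw": 9.4},
    {"ax": 0,"ay": 0,"az": 0,"dx": 0,"dy": 0,"dz": 0.7,"claw": 9.4},
    {"ax": 0,"ay": 0,"az": 0,"dx": 0,"dy": 0,"dz": 0,"claw": 6},
    {"ax": 0,"ay": 0,"az": 0,"dx": 0,"dy": 0,"dz": 0,"claw": 4},
    {"ax": 0,"ay": 0,"az": 0,"dx": 0,"dy": 0,"dz": 0,"claw": 3.5},
    {"ax": 0,"ay": 0,"az": 0,"dx": 0,"dy": 0,"dz": 0,"claw": 3.5},
  ],
)

```text
time_s: 4.42
eef_pos: [490.5, -361.8, 15.0]
eef_rot: [[-0.998, -0.058, 0.003], [-0.058, 0.998, -0.003], [-0.003, -0.003, -1.0]]
ft_force: [-0.7, -0.1, -0.6]
grip_width: 71.1
finger_force: 0.0
```

Emit:
carry_out(
  moves=[
    {"ax": 0,"ay": 0,"az": 0,"dx": 0,"dy": 0,"dz": 0,"claw": 3.5},
    {"ax": 0,"ay": 0,"az": 0,"dx": 0,"dy": 0,"dz": 0,"claw": 3.5},
    {"ax": 0,"ay": 0,"az": 0,"dx": 0,"dy": 0,"dz": 0,"claw": 3.5},
    {"ax": 0,"ay": 0,"az": 0,"dx": 0,"dy": 0,"dz": 0,"claw": 3.5},
    {"ax": 0,"ay": 0,"az": 0,"dx": 0,"dy": 0,"dz": 0,"claw": 3.5},
    {"ax": 0,"ay": 0,"az": 0,"dx": 0,"dy": 0,"dz": 0,"claw": 3.5},
    {"ax": 0,"ay": 0,"az": 0,"dx": 0,"dy": 0,"dz": 0,"claw": 3.5},
    {"ax": 0,"ay": 0,"az": 0,"dx": 0,"dy": 0,"dz": 0,"claw": 3.5},
    {"ax": 0,"ay": 0,"az": 0,"dx": 0,"dy": 0,"dz": 0,"claw": 3.5},
    {"ax": 0,"ay": 0,"az": 0,"dx": 0,"dy": 0,"dz": 0,"claw": 3.5},
  ],
)

```text
time_s: 5.25
eef_pos: [489.1, -360.4, 12.7]
eef_rot: [[-0.998, -0.058, -0.0], [-0.058, 0.998, 0.0], [0.0, 0.0, -1.0]]
ft_force: [-1.1, 2.5, 4.9]
grip_width: 44.0
finger_force: 30.0
```

```bash
cat >> h.py <<'E'
def dots(c,b,z=30,smax=50,vmin=120):
    x0,y0,x1,y1=[int(v) for v in b];hs=cv2.cvtColor(c["img"],cv2.COLOR_RGB2HSV)[y0:y1,x0:x1]
    n,_,st,ce=cv2.connectedComponentsWithStats(((hs[...,1]<smax)&(hs[...,2]>vmin)).astype(np.uint8))
    return [(int(st[i][4]),ce[i]+[x0,y0],cast(c,ce[i]+[x0,y0],z)[0].round(1)) for i in range(1,n) if st[i][4]>4]
E
python3 - <<'E'
from h import *
np.set_printoptions(precision=1,suppress=True)
s=state();print(s["eef_pos"],s["grip_width"],s["finger_force"],s["ft_force"])
c=read_camera("top");p=proj(c,[572,-354.8,30])[0];print(p,dots(c,(p[0]-6,p[1]-7,p[0]+7,p[1]+7)))
show(c,(340,130,440,210),"t1.png",6)
E
```

```text
[ 489.1 -360.4   12.7] 44.00025321538327 30.00145822763443 [-1.1  2.5  4.9]
[399.2 184.4] [(17, array([404.2, 179.4]), array([ 585.5, -369.3,   30. ]))]
```

View pics/t1.png

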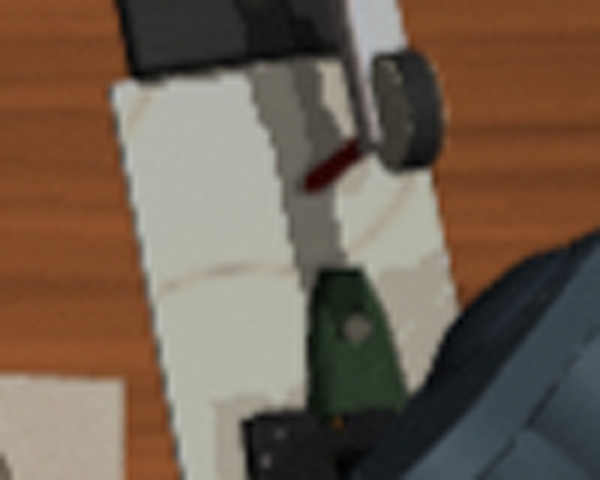

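The dot is at crop (357,327) and the needle tip at (304,188). The blade did not shift while being gripped. Sliding it about (64, 21) mm.

Emit:
carry_out(
  moves=[
    {"ax": 0,"ay": 0,"az": 0,"dx": -0.8,"dy": 0.21,"dz": 0,"claw": 3.5},
    {"ax": 0,"ay": 0,"az": 0,"dx": -0.8,"dy": 0.21,"dz": 0,"claw": 3.5},
    {"ax": 0,"ay": 0,"az": 0,"dx": -0.8,"dy": 0.21,"dz": 0,"claw": 3.5},
    {"ax": 0,"ay": 0,"az": 0,"dx": -0.8,"dy": 0.21,"dz": 0,"claw": 3.5},
    {"ax": 0,"ay": 0,"az": 0,"dx": -0.8,"dy": 0.21,"dz": 0,"claw": 3.5},
    {"ax": 0,"ay": 0,"az": 0,"dx": -0.8,"dy": 0.21,"dz": 0,"claw": 3.5},
    {"ax": 0,"ay": 0,"az": 0,"dx": -0.8,"dy": 0.21,"dz": 0,"claw": 3.5},
    {"ax": 0,"ay": 0,"az": 0,"dx": -0.8,"dy": 0.21,"dz": 0,"claw": 3.5},
    {"ax": 0,"ay": 0,"az": 0,"dx": 0,"dy": 0,"dz": 0,"claw": 3.5},
    {"ax": 0,"ay": 0,"az": 0,"dx": 0,"dy": 0,"dz": 0,"claw": 3.5},
  ],
)

```text
time_s: 6.13
eef_pos: [552.8, -340.5, 12.7]
eef_rot: [[-0.998, -0.057, 0.002], [-0.057, 0.998, -0.001], [-0.002, -0.001, -1.0]]
ft_force: [1.7, -0.1, 2.3]
grip_width: 43.5
finger_force: 30.0
```

```bash
python3 - <<'E'
from h import *
np.set_printoptions(precision=1,suppress=True)
s=state();print(s["eef_pos"],s["grip_width"],s["finger_force"],s["ft_force"])
c=read_camera("top");d=read_camera("scene");np.savez("top2.npz",**c);np.savez("scene2.npz",**d)
a=cv2.resize(c["img"][130:210,340:440],None,fx=5,fy=5,interpolation=cv2.INTER_CUBIC)
p=proj(d,[635,-333,35])[0];x,y=int(p[0])-25,int(p[1])-40;print(x,y)
b=cv2.resize(d["img"][y:y+80,x:x+60],None,fx=5,fy=5,interpolation=cv2.INTER_CUBIC)
cv2.imwrite("pics/t2.png",np.hstack([a,b])[:,:,::-1])
E
```

```text
[ 552.8 -340.5   12.7] 43.524467490332306 30.00054270029068 [ 1.7 -0.1  2.3]
106 200
```

View pics/t2.png

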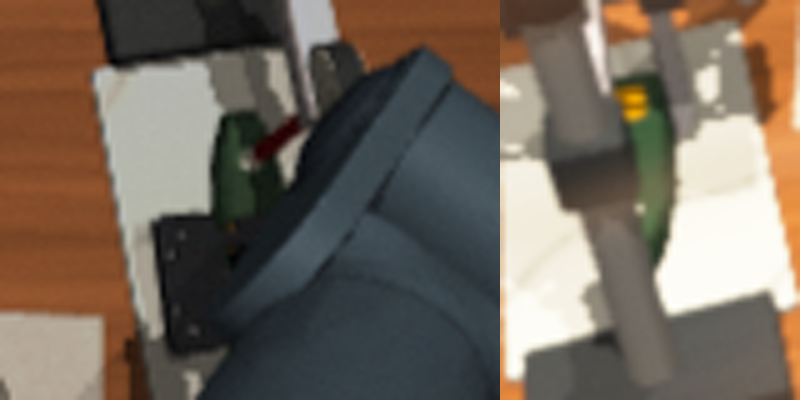

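The dot is at (249,160) and the needle tip at (255,157). The expected parallax for the 10 mm height gap puts them in line. Releasing.

Emit:
carry_out(
  moves=[
    {"ax": 0,"ay": 0,"az": 0,"dx": 0,"dy": 0,"dz": 0,"claw": 6},
    {"ax": 0,"ay": 0,"az": 0,"dx": 0,"dy": 0,"dz": 0,"claw": 7},
    {"ax": 0,"ay": 0,"az": 0,"dx": 0,"dy": 0,"dz": 0,"claw": 7},
    {"ax": 0,"ay": 0,"az": 0,"dx": 0,"dy": 0,"dz": 0,"claw": 7},
    {"ax": 0,"ay": 0,"az": 0,"dx": 0,"dy": 0,"dz": 0,"claw": 7},
    {"ax": 0,"ay": 0,"az": 0,"dx": 0,"dy": 0,"dz": 0,"claw": 7},
    {"ax": 0,"ay": 0,"az": 0,"dx": 0,"dy": 0,"dz": 0,"claw": 7},
    {"ax": 0,"ay": 0,"az": 0,"dx": 0,"dy": 0,"dz": 0,"claw": 7},
    {"ax": 0,"ay": 0,"az": 0,"dx": 0,"dy": 0,"dz": 0,"claw": 7},
    {"ax": 0,"ay": 0,"az": 0,"dx": 0,"dy": 0,"dz": 0,"claw": 7},
  ],
)

```text
time_s: 7.07
eef_pos: [552.0, -340.0, 12.5]
eef_rot: [[-0.998, -0.058, 0.0], [-0.058, 0.998, 0.0], [-0.0, 0.0, -1.0]]
ft_force: [-0.9, 0.3, 0.7]
grip_width: 70.1
finger_force: 0.0
```

Emit:
carry_out(
  moves=[
    {"ax": 0,"ay": 0,"az": 0,"dx": 0,"dy": 0,"dz": -2,"claw": 7},
    {"ax": 0,"ay": 0,"az": 0,"dx": 0,"dy": 0,"dz": -4,"claw": 7},
    {"ax": 0,"ay": 0,"az": 0,"dx": 0,"dy": 0,"dz": -4,"claw": 7},
    {"ax": 0,"ay": 0,"az": 0,"dx": 0,"dy": 0,"dz": -4,"claw": 7},
    {"ax": 0,"ay": 0,"az": 0,"dx": 0,"dy": 0,"dz": -4,"claw": 9.4},
    {"ax": 0,"ay": 0,"az": 0,"dx": 0,"dy": 0,"dz": -4,"claw": 9.4},
    {"ax": 0,"ay": 0,"az": 0,"dx": 0,"dy": 0,"dz": -4,"claw": 9.4},
    {"ax": 0,"ay": 0,"az": 0,"dx": -2,"dy": 3.5,"dz": -1,"claw": 9.4},
    {"ax": 0,"ay": 0,"az": 0,"dx": -2,"dy": 3.5,"dz": -1,"claw": 9.4},
    {"ax": 0,"ay": 0,"az": 0,"dx": -2,"dy": 3.5,"dz": -1,"claw": 9.4},
  ],
)

```text
time_s: 7.9
eef_pos: [606.3, -231.0, 304.1]
eef_rot: [[-0.998, -0.056, 0.002], [-0.056, 0.998, -0.001], [-0.002, -0.001, -1.0]]
ft_force: [0.9, 0.1, -0.5]
grip_width: 94.2
finger_force: 0.0
```

```bash
python3 - <<'E'
from h import *
np.set_printoptions(precision=1,suppress=True)
c,s=wrist();print(s["time_s"],s["eef_pos"],s["qd"])
d=read_camera("top");np.savez("top3.npz",**d)
a=cv2.resize(d["img"][130:210,340:440],None,fx=5,fy=5,interpolation=cv2.INTER_CUBIC)
p=proj(c,[635,-333,35])[0];x,y=int(p[0])-30,int(p[1])-40;print(x,y)
b=cv2.resize(c["img"][y:y+80,x:x+60],None,fx=5,fy=5,interpolation=cv2.INTER_CUBIC)
cv2.imwrite("pics/t3.png",np.hstack([a,b])[:,:,::-1])
P=c["pose"][:3,3];print("cam",P)
for cc,n in((d,"top"),(c,"wrist")):
    for q in blobs(cc["img"],(45,60,20),(80,255,140),300)[:1]:print(n,cv2.minAreaRect(cast(cc,q.reshape(-1,2),22)[:,:2].astype(np.float32)))
    for q in blobs(cc["img"],(20,150,100),(30,255,255),20)[:3]:print(n,cast(cc,q.reshape(-1,2).mean(0),30))
E
```

```text
7.9 [ 606.3 -231.   304.1] [ 44.2   2.4 -13.1  -0.   12.2  42.8]
163 136
cam [ 527.1 -234.6  482.8]
top [[596.5 335.4  30. ]]
top [[597.3 209.   30. ]]
wrist ((590.4547729492188, -336.57379150390625), (143.3607635498047, 41.3934326171875), 3.379748582839966)
wrist [[ 545.5 -339.6   30. ]]
```

View pics/t3.png

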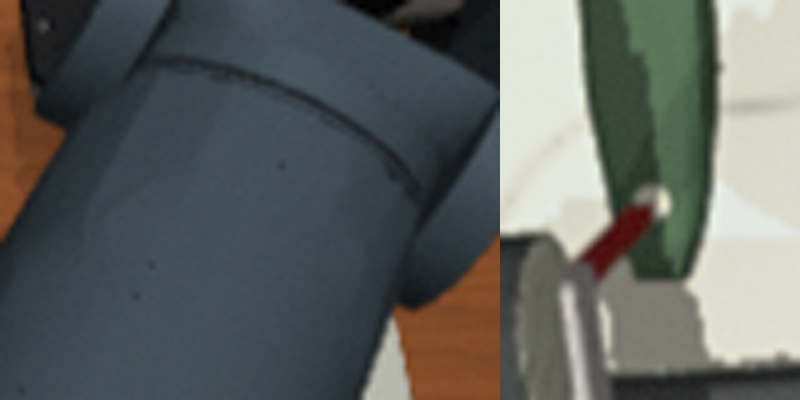

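After release, the dot at (654,203) sits at the needle tip (648,210), allowing for parallax. That is within about 2 mm. Now to the tote.

Emit:
carry_out(
  moves=[
    {"ax": 0,"ay": 0,"az": 3.3,"dx": 0,"dy": 0,"dz": -0.5,"claw": 9.4},
    {"ax": 0,"ay": 0,"az": 0,"dx": -0.6,"dy": 4,"dz": -0.6,"claw": 9.4},
    {"ax": 0,"ay": 0,"az": 0,"dx": -0.6,"dy": 4,"dz": -0.6,"claw": 9.4},
    {"ax": 0,"ay": 0,"az": 0,"dx": -0.6,"dy": 4,"dz": -0.6,"claw": 9.4},
    {"ax": 0,"ay": 0,"az": 0,"dx": -0.6,"dy": 4,"dz": -0.6,"claw": 9.4},
    {"ax": 0,"ay": 0,"az": 0,"dx": -0.6,"dy": 4,"dz": -0.6,"claw": 9.4},
    {"ax": 0,"ay": 0,"az": 0,"dx": -0.6,"dy": 4,"dz": -0.6,"claw": 9.4},
    {"ax": 0,"ay": 0,"az": 0,"dx": -0.6,"dy": 4,"dz": -0.6,"claw": 9.4},
    {"ax": 0,"ay": 0,"az": 0,"dx": -0.6,"dy": 4,"dz": -0.6,"claw": 9.4},
    {"ax": 0,"ay": 0,"az": 0,"dx": -0.6,"dy": 4,"dz": -0.6,"claw": 9.4},
  ],
)

```text
time_s: 8.83
eef_pos: [659.8, 129.6, 361.4]
eef_rot: [[-1.0, 0.001, -0.0], [0.001, 1.0, -0.0], [0.0, -0.0, -1.0]]
ft_force: [0.3, 0.1, -0.3]
grip_width: 93.8
finger_force: 0.0
```

Emit:
carry_out(
  moves=[
    {"ax": 0,"ay": 0,"az": 0,"dx": -0.6,"dy": 4,"dz": -0.6,"claw": 9.4},
    {"ax": 0,"ay": 0,"az": 0,"dx": -0.6,"dy": 4,"dz": -0.6,"claw": 9.4},
    {"ax": 0,"ay": 0,"az": 0,"dx": -0.6,"dy": 4,"dz": -0.6,"claw": 9.4},
    {"ax": 0,"ay": 0,"az": 0,"dx": 0,"dy": 0,"dz": 0,"claw": 9.4},
    {"ax": 0,"ay": 0,"az": 0,"dx": 0,"dy": 0,"dz": 0,"claw": 9.4},
    {"ax": 0,"ay": 0,"az": 0,"dx": 0,"dy": 0,"dz": 0,"claw": 9.4},
    {"ax": 0,"ay": 0,"az": 0,"dx": 0,"dy": 0,"dz": 0,"claw": 9.4},
    {"ax": 0,"ay": 0,"az": 0,"dx": 0,"dy": 0,"dz": 0,"claw": 9.4},
    {"ax": 0,"ay": 0,"az": 0,"dx": 0,"dy": 0,"dz": 0,"claw": 9.4},
    {"ax": 0,"ay": 0,"az": 0,"dx": 0,"dy": 0,"dz": 0,"claw": 9.4},
  ],
)

```text
time_s: 9.67
eef_pos: [678.0, 247.2, 379.5]
eef_rot: [[-1.0, 0.001, 0.0], [0.001, 1.0, -0.0], [-0.0, -0.0, -1.0]]
ft_force: [0.0, -0.8, 0.1]
grip_width: 94.1
finger_force: 0.0
```

```bash
python3 - <<'E'
from h import *
np.set_printoptions(precision=1,suppress=True)
c,s=wrist();print(s["time_s"],s["eef_pos"],s["q"])
np.savez("w5.npz",img=c["img"],mtx=c["mtx"],pose=c["pose"]);show(c,(100,0,500,300),"w5.png",2)
for q in blobs(c["img"],(22,150,100),(35,255,255),60)[:3]:
    r=cv2.minAreaRect(q.reshape(-1,2).astype(np.float32));print(r,q.reshape(-1,2).mean(0))
E
```

```text
9.6667 [678.  247.2 379.5] [ 11.1  19.5  64.8  -0.   95.7 -78.9]
((293.68780517578125, 98.49024200439453), (8.339678764343262, 83.20938873291016), 1.7899105548858643) [293.8  98.5]
((217.73049926757812, 99.03205871582031), (82.30358123779297, 8.03469467163086), 87.61405944824219) [217.9  99.5]
```

View pics/w5.png

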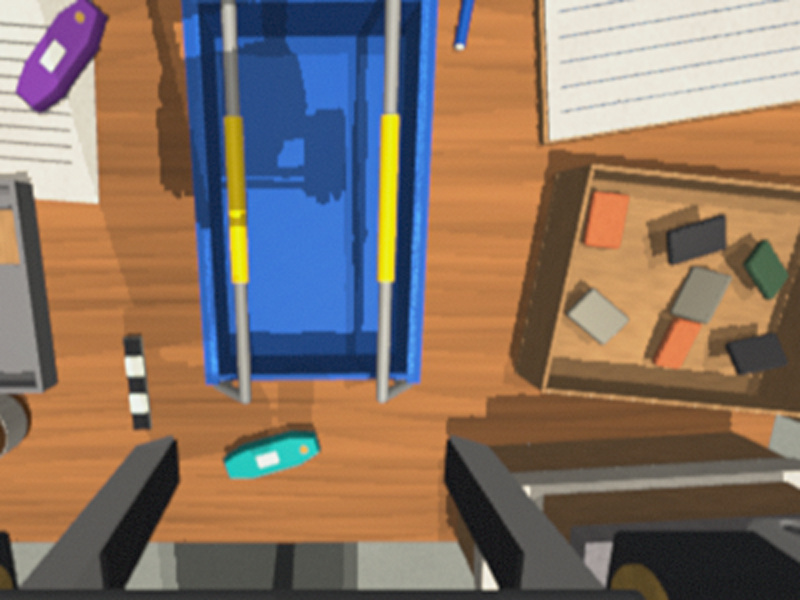

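The tote fills the centre of the crop. Its far outer rim corners are at (208,382) and (419,380), and the sleeves at (237,200) and (389,198). Only decoys and bystanders lie around it. Next I triangulate the sleeves.

```bash
python3 - <<'E'
from h import *
np.set_printoptions(precision=1,suppress=True)
w=dict(np.load("w5.npz"));t=dict(np.load("top0.npz"))
f=lambda x,y:(100+(x+.5)/2-.5,(y+.5)/2-.5)
print("far rim",cast(w,[f(208,382),f(419,380)],85))
print("side rim pts outer",cast(w,[f(187,25),f(437,25)],85))
k=.64
print("top cam far corners/near corners",cast(t,[(221*k,199*k),(331*k,197*k),(217*k,379*k),(333*k,376*k)],85))
def tri(a,pa,b,pb):
    M=[np.linalg.inv(x["pose"])[:3] for x in(a,b)]
    X=cv2.triangulatePoints(a["mtx"]@M[0],b["mtx"]@M[1],np.array(pa,float).T,np.array(pb,float).T);return (X[:3]/X[3]).T
def ends(q):
    r=cv2.boxPoints(cv2.minAreaRect(q.reshape(-1,2).astype(np.float32)));r=r[np.argsort(r[:,1])];return r[:2].mean(0),r[2:].mean(0)
qs=lambda c:[ends(q) for q in blobs(c["img"],(22,150,90),(35,255,255),60)[:2]]
W=sorted(qs(w),key=lambda e:e[0][0]);T=sorted(qs(t),key=lambda e:-e[0][0])
# wrist: up=-x ; top: up=+x ; wrist right=+y, top right=-y
for a,b in zip(W,T): print("sleeve near,far",tri(w,[a[0],a[1]],t,[b[1],b[0]]))
E
```

```text
far rim [[732.2 155.4  85. ]
 [730.5 344.8  85. ]]
side rim pts outer [[451.  154.1  85. ]
 [451.1 343.6  85. ]]
top cam far corners/near corners [[735.2 344.2  85. ]
 [733.6 151.3  85. ]
 [424.5 338.8  85. ]
 [426.3 146.   85. ]]
sleeve near,far [[521.8 189.9 122. ]
 [639.4 191.4 121.1]]
sleeve near,far [[519.5 305.9 121.1]
 [638.9 306.1 124.1]]
```

Emit:
carry_out(
  moves=[
    {"ax": 0,"ay": 0,"az": 0,"dx": 1.62,"dy": 0.98,"dz": 3,"claw": 5},
    {"ax": 0,"ay": 0,"az": 0,"dx": 1.62,"dy": 0.98,"dz": 3,"claw": 5},
    {"ax": 0,"ay": 0,"az": 0,"dx": 1.62,"dy": 0.98,"dz": 3,"claw": 5},
    {"ax": 0,"ay": 0,"az": 0,"dx": 1.62,"dy": 0.98,"dz": 3,"claw": 5},
    {"ax": 0,"ay": 0,"az": 0,"dx": 1.62,"dy": 0.98,"dz": 3,"claw": 5},
    {"ax": 0,"ay": 0,"az": 0,"dx": 1.62,"dy": 0.98,"dz": 3,"claw": 5},
    {"ax": 0,"ay": 0,"az": 0,"dx": 0,"dy": 0,"dz": 2.5,"claw": 5},
    {"ax": 0,"ay": 0,"az": 0,"dx": 0,"dy": 0,"dz": 2.5,"claw": 5},
    {"ax": 0,"ay": 0,"az": 0,"dx": 0,"dy": 0,"dz": 2.5,"claw": 5},
    {"ax": 0,"ay": 0,"az": 0,"dx": 0,"dy": 0,"dz": 1.7,"claw": 5},
  ],
)

```text
time_s: 10.55
eef_pos: [579.4, 306.6, 104.9]
eef_rot: [[-1.0, 0.0, -0.003], [0.0, 1.0, -0.001], [0.003, -0.001, -1.0]]
ft_force: [-0.2, -0.4, -0.5]
grip_width: 50.2
finger_force: 0.0
```

Emit:
carry_out(
  moves=[
    {"ax": 0,"ay": 0,"az": 0,"dx": 0,"dy": 0,"dz": 0,"claw": 5},
    {"ax": 0,"ay": 0,"az": 0,"dx": 0,"dy": 0,"dz": 0,"claw": 3},
    {"ax": 0,"ay": 0,"az": 0,"dx": 0,"dy": 0,"dz": 0,"claw": 1},
    {"ax": 0,"ay": 0,"az": 0,"dx": 0,"dy": 0,"dz": 0,"claw": 1},
    {"ax": 0,"ay": 0,"az": 0,"dx": 0,"dy": 0,"dz": 0,"claw": 1},
    {"ax": 0,"ay": 0,"az": 0,"dx": 0,"dy": 0,"dz": 0,"claw": 1},
    {"ax": 0,"ay": 0,"az": 0,"dx": 0,"dy": 0,"dz": 0,"claw": 1},
    {"ax": 0,"ay": 0,"az": 0,"dx": 0,"dy": 0,"dz": 0,"claw": 1},
    {"ax": 0,"ay": 0,"az": 0,"dx": 0,"dy": 0,"dz": 0,"claw": 1},
    {"ax": 0,"ay": 0,"az": 0,"dx": 0,"dy": 0,"dz": 0,"claw": 1},
  ],
)

```text
time_s: 11.38
eef_pos: [581.3, 306.7, 108.5]
eef_rot: [[-1.0, 0.0, 0.001], [0.0, 1.0, -0.001], [-0.001, -0.001, -1.0]]
ft_force: [-0.5, -3.7, 4.8]
grip_width: 12.7
finger_force: 30.0
```

```bash
python3 - <<'E'
import numpy as np
p=np.radians(np.linspace(124.5,-25,19));y=53.5*np.cos(p);z=53.5*np.sin(p)
for a,b in zip(np.diff(y)/10,-np.diff(z)/10):print(f"{a:.2f} {b:.2f}",end=" | ")
E
```

```text
0.67 -0.39 | 0.72 -0.29 | 0.75 -0.18 | 0.77 -0.07 | 0.77 0.04 | 0.76 0.15 | 0.73 0.26 | 0.69 0.36 | 0.63 0.46 | 0.55 0.54 | 0.47 0.62 | 0.38 0.68 | 0.27 0.72 | 0.17 0.76 | 0.05 0.77 | -0.06 0.77 | -0.17 0.76 | -0.28 0.72 |
```

Emit:
carry_out(
  moves=[
    {"ax": 0,"ay": 0,"az": 0,"dx": 0,"dy": 0.67,"dz": -0.39,"claw": 1},
    {"ax": 0,"ay": 0,"az": 0,"dx": 0,"dy": 0.72,"dz": -0.29,"claw": 1},
    {"ax": 0,"ay": 0,"az": 0,"dx": 0,"dy": 0.75,"dz": -0.18,"claw": 1},
    {"ax": 0,"ay": 0,"az": 0,"dx": 0,"dy": 0.77,"dz": -0.07,"claw": 1},
    {"ax": 0,"ay": 0,"az": 0,"dx": 0,"dy": 0.77,"dz": 0.04,"claw": 1},
    {"ax": 0,"ay": 0,"az": 0,"dx": 0,"dy": 0.76,"dz": 0.15,"claw": 1},
    {"ax": 0,"ay": 0,"az": 0,"dx": 0,"dy": 0.73,"dz": 0.26,"claw": 1},
    {"ax": 0,"ay": 0,"az": 0,"dx": 0,"dy": 0.69,"dz": 0.36,"claw": 1},
    {"ax": 0,"ay": 0,"az": 0,"dx": 0,"dy": 0.63,"dz": 0.46,"claw": 1},
    {"ax": 0,"ay": 0,"az": 0,"dx": 0,"dy": 0,"dz": 0,"claw": 1},
  ],
)

```text
time_s: 12.22
eef_pos: [582.0, 372.1, 104.1]
eef_rot: [[-1.0, -0.001, 0.003], [-0.001, 1.0, -0.001], [-0.003, -0.001, -1.0]]
ft_force: [5.6, -1.8, 0.8]
grip_width: 13.0
finger_force: 30.0
```

Emit:
carry_out(
  moves=[
    {"ax": 0,"ay": 0,"az": 0,"dx": 0,"dy": 0.55,"dz": 0.54,"claw": 1},
    {"ax": 0,"ay": 0,"az": 0,"dx": 0,"dy": 0.47,"dz": 0.62,"claw": 1},
    {"ax": 0,"ay": 0,"az": 0,"dx": 0,"dy": 0.38,"dz": 0.68,"claw": 1},
    {"ax": 0,"ay": 0,"az": 0,"dx": 0,"dy": 0.27,"dz": 0.72,"claw": 1},
    {"ax": 0,"ay": 0,"az": 0,"dx": 0,"dy": 0.17,"dz": 0.76,"claw": 1},
    {"ax": 0,"ay": 0,"az": 0,"dx": 0,"dy": 0.05,"dz": 0.77,"claw": 1},
    {"ax": 0,"ay": 0,"az": 0,"dx": 0,"dy": -0.06,"dz": 0.77,"claw": 1},
    {"ax": 0,"ay": 0,"az": 0,"dx": 0,"dy": -0.17,"dz": 0.76,"claw": 1},
    {"ax": 0,"ay": 0,"az": 0,"dx": 0,"dy": -0.28,"dz": 0.72,"claw": 1},
    {"ax": 0,"ay": 0,"az": 0,"dx": 0,"dy": 0,"dz": 0,"claw": 1},
  ],
)

```text
time_s: 13.05
eef_pos: [583.5, 384.0, 45.6]
eef_rot: [[-1.0, 0.0, 0.004], [0.0, 1.0, -0.003], [-0.004, -0.003, -1.0]]
ft_force: [-3.2, -12.6, 21.4]
grip_width: 13.1
finger_force: 30.0
```

Emit:
carry_out(
  moves=[
    {"ax": 0,"ay": 0,"az": 0,"dx": 0,"dy": 0,"dz": 0.2,"claw": 1},
    {"ax": 0,"ay": 0,"az": 0,"dx": 0,"dy": -0.1,"dz": 0.2,"claw": 1},
    {"ax": 0,"ay": 0,"az": 0,"dx": 0,"dy": 0,"dz": 0,"claw": 1},
    {"ax": 0,"ay": 0,"az": 0,"dx": 0,"dy": 0,"dz": 0,"claw": 1},
    {"ax": 0,"ay": 0,"az": 0,"dx": 0,"dy": 0,"dz": 0,"claw": 1},
    {"ax": 0,"ay": 0,"az": 0,"dx": 0,"dy": 0,"dz": 0,"claw": 1},
    {"ax": 0,"ay": 0,"az": 0,"dx": 0,"dy": 0,"dz": 0,"claw": 1},
    {"ax": 0,"ay": 0,"az": 0,"dx": 0,"dy": 0,"dz": 0,"claw": 1},
    {"ax": 0,"ay": 0,"az": 0,"dx": 0,"dy": 0,"dz": 0,"claw": 1},
    {"ax": 0,"ay": 0,"az": 0,"dx": 0,"dy": 0,"dz": 0,"claw": 1},
  ],
)

```text
time_s: 13.88
eef_pos: [582.1, 384.0, 38.8]
eef_rot: [[-1.0, 0.0, 0.003], [0.0, 1.0, -0.001], [-0.003, -0.001, -1.0]]
ft_force: [1.1, -5.1, 3.7]
grip_width: 13.5
finger_force: 3.0
```

Emit:
carry_out(
  moves=[
    {"ax": 0,"ay": 0,"az": 0,"dx": 0,"dy": 0,"dz": 0,"claw": 3},
    {"ax": 0,"ay": 0,"az": 0,"dx": 0,"dy": 0,"dz": 0,"claw": 3.5},
    {"ax": 0,"ay": 0,"az": 0,"dx": 0,"dy": 0,"dz": 0,"claw": 3.5},
    {"ax": 0,"ay": 0,"az": 0,"dx": 0,"dy": 0,"dz": -1,"claw": 3.5},
    {"ax": 0,"ay": 0,"az": 0,"dx": 0,"dy": 0,"dz": -3,"claw": 3.5},
    {"ax": 0,"ay": 0,"az": 0,"dx": 0,"dy": 0,"dz": -4,"claw": 4},
    {"ax": 0,"ay": 0,"az": 0,"dx": 0,"dy": 0,"dz": -4,"claw": 5},
    {"ax": 0,"ay": 0,"az": 0,"dx": 0,"dy": 0,"dz": -4,"claw": 5},
    {"ax": 0,"ay": 0,"az": 0,"dx": 0,"dy": -4,"dz": 0,"claw": 5},
    {"ax": 0,"ay": 0,"az": 0,"dx": 0,"dy": -4,"dz": 0,"claw": 5},
  ],
)

```text
time_s: 14.72
eef_pos: [582.2, 306.3, 201.7]
eef_rot: [[-1.0, -0.004, 0.008], [-0.004, 1.0, 0.003], [-0.008, 0.003, -1.0]]
ft_force: [-0.7, -0.2, -0.9]
grip_width: 50.2
finger_force: 0.0
```

Emit:
carry_out(
  moves=[
    {"ax": 0,"ay": 0,"az": 0,"dx": 0,"dy": -3.8,"dz": 0,"claw": 5},
    {"ax": 0,"ay": 0,"az": 0,"dx": 0,"dy": -3.8,"dz": 0,"claw": 5},
    {"ax": 0,"ay": 0,"az": 0,"dx": 0,"dy": -3.8,"dz": 0,"claw": 5},
    {"ax": 0,"ay": 0,"az": 0,"dx": 0,"dy": 0,"dz": 0,"claw": 5},
    {"ax": 0,"ay": 0,"az": 0,"dx": 0,"dy": 0,"dz": 3.1,"claw": 5},
    {"ax": 0,"ay": 0,"az": 0,"dx": 0,"dy": 0,"dz": 3.1,"claw": 5},
    {"ax": 0,"ay": 0,"az": 0,"dx": 0,"dy": 0,"dz": 2.6,"claw": 5},
    {"ax": 0,"ay": 0,"az": 0,"dx": 0,"dy": 0,"dz": 0.6,"claw": 5},
    {"ax": 0,"ay": 0,"az": 0,"dx": 0,"dy": 0,"dz": 0,"claw": 5},
    {"ax": 0,"ay": 0,"az": 0,"dx": 0,"dy": 0,"dz": 0,"claw": 5},
  ],
)

```text
time_s: 15.55
eef_pos: [581.3, 191.3, 103.9]
eef_rot: [[-1.0, -0.0, 0.001], [-0.0, 1.0, 0.0], [-0.001, 0.0, -1.0]]
ft_force: [0.1, 0.1, 0.2]
grip_width: 49.9
finger_force: 0.0
```

Emit:
carry_out(
  moves=[
    {"ax": 0,"ay": 0,"az": 0,"dx": 0,"dy": 0,"dz": 0,"claw": 3},
    {"ax": 0,"ay": 0,"az": 0,"dx": 0,"dy": 0,"dz": 0,"claw": 1},
    {"ax": 0,"ay": 0,"az": 0,"dx": 0,"dy": 0,"dz": 0,"claw": 1},
    {"ax": 0,"ay": 0,"az": 0,"dx": 0,"dy": 0,"dz": 0,"claw": 1},
    {"ax": 0,"ay": 0,"az": 0,"dx": 0,"dy": 0,"dz": 0,"claw": 1},
    {"ax": 0,"ay": 0,"az": 0,"dx": 0,"dy": 0,"dz": 0,"claw": 1},
    {"ax": 0,"ay": 0,"az": 0,"dx": 0,"dy": 0,"dz": 0,"claw": 1},
    {"ax": 0,"ay": 0,"az": 0,"dx": 0,"dy": 0,"dz": 0,"claw": 1},
    {"ax": 0,"ay": 0,"az": 0,"dx": 0,"dy": 0,"dz": 0,"claw": 1},
    {"ax": 0,"ay": 0,"az": 0,"dx": 0,"dy": 0,"dz": 0,"claw": 1},
  ],
)

```text
time_s: 16.38
eef_pos: [580.8, 190.8, 102.9]
eef_rot: [[-1.0, 0.0, 0.0], [0.0, 1.0, -0.0], [-0.0, -0.0, -1.0]]
ft_force: [-0.5, -0.4, 1.5]
grip_width: 13.1
finger_force: 30.0
```

Emit:
carry_out(
  moves=[
    {"ax": 0,"ay": 0,"az": 0,"dx": 0,"dy": -0.67,"dz": -0.39,"claw": 1},
    {"ax": 0,"ay": 0,"az": 0,"dx": 0,"dy": -0.72,"dz": -0.29,"claw": 1},
    {"ax": 0,"ay": 0,"az": 0,"dx": 0,"dy": -0.75,"dz": -0.18,"claw": 1},
    {"ax": 0,"ay": 0,"az": 0,"dx": 0,"dy": -0.77,"dz": -0.07,"claw": 1},
    {"ax": 0,"ay": 0,"az": 0,"dx": 0,"dy": -0.77,"dz": 0.04,"claw": 1},
    {"ax": 0,"ay": 0,"az": 0,"dx": 0,"dy": -0.76,"dz": 0.15,"claw": 1},
    {"ax": 0,"ay": 0,"az": 0,"dx": 0,"dy": -0.73,"dz": 0.26,"claw": 1},
    {"ax": 0,"ay": 0,"az": 0,"dx": 0,"dy": -0.69,"dz": 0.36,"claw": 1},
    {"ax": 0,"ay": 0,"az": 0,"dx": 0,"dy": -0.63,"dz": 0.46,"claw": 1},
    {"ax": 0,"ay": 0,"az": 0,"dx": 0,"dy": 0,"dz": 0,"claw": 1},
  ],
)

```text
time_s: 17.22
eef_pos: [581.3, 126.0, 99.6]
eef_rot: [[-1.0, 0.001, 0.002], [0.001, 1.0, 0.002], [-0.002, 0.002, -1.0]]
ft_force: [2.2, 2.4, 0.7]
grip_width: 13.3
finger_force: 30.0
```

Emit:
carry_out(
  moves=[
    {"ax": 0,"ay": 0,"az": 0,"dx": 0,"dy": -0.55,"dz": 0.54,"claw": 1},
    {"ax": 0,"ay": 0,"az": 0,"dx": 0,"dy": -0.47,"dz": 0.62,"claw": 1},
    {"ax": 0,"ay": 0,"az": 0,"dx": 0,"dy": -0.38,"dz": 0.68,"claw": 1},
    {"ax": 0,"ay": 0,"az": 0,"dx": 0,"dy": -0.27,"dz": 0.72,"claw": 1},
    {"ax": 0,"ay": 0,"az": 0,"dx": 0,"dy": -0.17,"dz": 0.76,"claw": 1},
    {"ax": 0,"ay": 0,"az": 0,"dx": 0,"dy": -0.05,"dz": 0.77,"claw": 1},
    {"ax": 0,"ay": 0,"az": 0,"dx": 0,"dy": 0.06,"dz": 0.77,"claw": 1},
    {"ax": 0,"ay": 0,"az": 0,"dx": 0,"dy": 0.17,"dz": 0.76,"claw": 1},
    {"ax": 0,"ay": 0,"az": 0,"dx": 0,"dy": 0.28,"dz": 0.72,"claw": 1},
    {"ax": 0,"ay": 0,"az": 0,"dx": 0,"dy": 0,"dz": 0.3,"claw": 1},
  ],
)

```text
time_s: 18.05
eef_pos: [581.3, 108.5, 32.0]
eef_rot: [[-1.0, -0.001, 0.001], [-0.001, 1.0, -0.007], [-0.001, -0.007, -1.0]]
ft_force: [1.4, -10.3, 2.8]
grip_width: 12.9
finger_force: 30.0
```

Emit:
carry_out(
  moves=[
    {"ax": 0,"ay": 0,"az": 0,"dx": 0,"dy": 0,"dz": 0,"claw": 1},
    {"ax": 0,"ay": 0,"az": 0,"dx": 0,"dy": 0,"dz": 0,"claw": 1},
    {"ax": 0,"ay": 0,"az": 0,"dx": 0,"dy": 0,"dz": 0,"claw": 1},
    {"ax": 0,"ay": 0,"az": 0,"dx": 0,"dy": 0,"dz": 0,"claw": 3},
    {"ax": 0,"ay": 0,"az": 0,"dx": 0,"dy": 0,"dz": 0,"claw": 3.5},
    {"ax": 0,"ay": 0,"az": 0,"dx": 0,"dy": 0,"dz": 0,"claw": 3.5},
    {"ax": 0,"ay": 0,"az": 0,"dx": 0,"dy": 0,"dz": -1,"claw": 3.5},
    {"ax": 0,"ay": 0,"az": 0,"dx": 0,"dy": 0,"dz": -3,"claw": 3.5},
    {"ax": 0,"ay": 0,"az": 0,"dx": 0,"dy": 0,"dz": -4,"claw": 4},
    {"ax": 0,"ay": 0,"az": 0,"dx": 0,"dy": 0,"dz": -4,"claw": 5},
  ],
)

```text
time_s: 18.88
eef_pos: [579.5, 112.3, 153.8]
eef_rot: [[-1.0, -0.0, -0.003], [-0.0, 1.0, -0.0], [0.003, -0.0, -1.0]]
ft_force: [0.6, 0.6, 0.2]
grip_width: 43.7
finger_force: 0.0
```

Emit:
carry_out(
  moves=[
    {"ax": 0,"ay": 0,"az": 0,"dx": 0,"dy": -3.2,"dz": -2.2,"claw": 9},
    {"ax": 0,"ay": 0,"az": 0,"dx": 0,"dy": -3.2,"dz": -2.2,"claw": 9},
    {"ax": 0,"ay": 0,"az": 0,"dx": 0,"dy": -3.2,"dz": -2.2,"claw": 9},
    {"ax": 0,"ay": 0,"az": 0,"dx": 0,"dy": -3.2,"dz": -2.2,"claw": 9},
    {"ax": 0,"ay": 0,"az": 0,"dx": 0,"dy": -3.2,"dz": -2.2,"claw": 9},
    {"ax": 0,"ay": 0,"az": 0,"dx": 0,"dy": -3.2,"dz": -2.2,"claw": 9},
    {"ax": 0,"ay": 0,"az": 0,"dx": 0,"dy": -3.2,"dz": -2.2,"claw": 9},
    {"ax": 0,"ay": 0,"az": 0,"dx": 0,"dy": -3.2,"dz": -2.2,"claw": 9},
    {"ax": 0,"ay": 0,"az": 0,"dx": 0,"dy": 0,"dz": 0,"claw": 9},
    {"ax": 0,"ay": 0,"az": 0,"dx": 0,"dy": 0,"dz": 0,"claw": 9},
  ],
)

```text
time_s: 19.72
eef_pos: [580.9, -145.0, 330.8]
eef_rot: [[-1.0, 0.002, 0.003], [0.002, 1.0, -0.001], [-0.003, -0.001, -1.0]]
ft_force: [0.0, 0.1, -1.0]
grip_width: 89.9
finger_force: 0.0
```

```bash
python3 - <<'E'
from h import *
np.set_printoptions(precision=1,suppress=True)
c,s=wrist();print(s["time_s"],s["eef_pos"])
t=read_camera("top");d=read_camera("scene")
def tri(a,pa,b,pb):
    M=[np.linalg.inv(x["pose"])[:3] for x in(a,b)]
    X=cv2.triangulatePoints(a["mtx"]@M[0],b["mtx"]@M[1],np.array(pa,float).reshape(2,1),np.array(pb,float).reshape(2,1));return (X[:3]/X[3]).T
g=lambda x:[cv2.minAreaRect(q)[0] for q in blobs(x["img"],(22,130,80),(35,255,255),30)]
T,S=g(t),g(d);print("T",T,"S",S)
for p in T: print(cast(t,p,50))
for p in S: print("s",cast(d,p,50))
for p in T:
  for q in S:
    X=tri(t,p,d,q); e=max(np.abs(proj(t,X)-p).max(),np.abs(proj(d,X)-q).max())
    if e<4: print("tri",X,e)
np.savez("w6.npz",img=c["img"],mtx=c["mtx"],pose=c["pose"])
a=cv2.resize(c["img"][0:200,120:500],None,fx=1.5,fy=1.5);cv2.imwrite("pics/w6.png",np.hstack([a,cv2.resize(t["img"][100:260,120:270],None,fx=1.5,fy=300/160)])[:,:,::-1])
E
```

```text
19.7167 [ 580.9 -145.   330.8]
T [(228.0, 183.0), (128.03842163085938, 186.50149536132812), (394.5, 194.0)] S [(291.1885986328125, 195.16610717773438), (379.70361328125, 182.72398376464844), (132.48275756835938, 219.70689392089844)]
[[582.3 111.5  50. ]]
[[578.5 386.9  50. ]]
[[ 542.9 -334.    50. ]]
s [[569.  113.3  50. ]]
s [[575.6 388.3  50. ]]
s [[ 568.1 -330.7   50. ]]
tri [[580.6 109.9  59. ]] 0.20549119873629706
tri [[578.2 386.3  52. ]] 0.05738280973395149
tri [[ 545.3 -337.2   33.2]] 0.8399562589067671
```

View pics/w6.png

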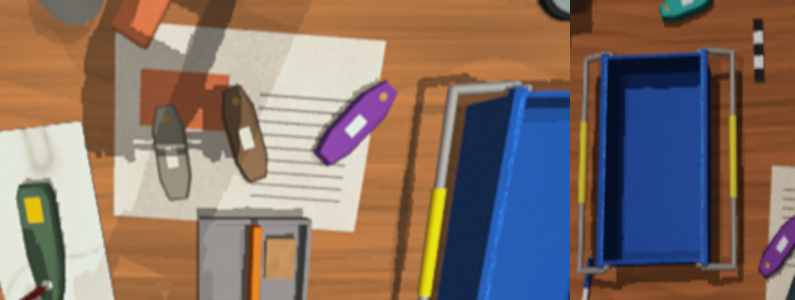

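Pale celt at (172,152), brown celt at (243,132) and tray are unchanged. Both bails are swung out. The right bail triangulates a little high (z 59), so I will push it down with closed fingers to be sure.

Emit:
carry_out(
  moves=[
    {"ax": 0,"ay": 0,"az": 0,"dx": 0,"dy": 2.84,"dz": 2.4,"claw": 0},
    {"ax": 0,"ay": 0,"az": 0,"dx": 0,"dy": 2.84,"dz": 2.4,"claw": 0},
    {"ax": 0,"ay": 0,"az": 0,"dx": 0,"dy": 2.84,"dz": 2.4,"claw": 0},
    {"ax": 0,"ay": 0,"az": 0,"dx": 0,"dy": 2.84,"dz": 2.4,"claw": 0},
    {"ax": 0,"ay": 0,"az": 0,"dx": 0,"dy": 2.84,"dz": 2.4,"claw": 0},
    {"ax": 0,"ay": 0,"az": 0,"dx": 0,"dy": 2.84,"dz": 2.4,"claw": 0},
    {"ax": 0,"ay": 0,"az": 0,"dx": 0,"dy": 2.84,"dz": 2.4,"claw": 0},
    {"ax": 0,"ay": 0,"az": 0,"dx": 0,"dy": 2.84,"dz": 2.4,"claw": 0},
    {"ax": 0,"ay": 0,"az": 0,"dx": 0,"dy": 2.84,"dz": 2.4,"claw": 0},
    {"ax": 0,"ay": 0,"az": 0,"dx": 0,"dy": 0,"dz": 0,"claw": 0},
  ],
)

```text
time_s: 20.7
eef_pos: [574.8, 117.1, 106.0]
eef_rot: [[-1.0, -0.006, -0.012], [-0.006, 1.0, 0.001], [0.012, 0.001, -1.0]]
ft_force: [-1.0, 0.4, -0.4]
grip_width: 26.4
finger_force: 0.0
```

Emit:
carry_out(
  moves=[
    {"ax": 0,"ay": 0,"az": 0,"dx": 0,"dy": 0,"dz": 1,"claw": 0},
    {"ax": 0,"ay": 0,"az": 0,"dx": 0,"dy": 0,"dz": 1,"claw": 0},
    {"ax": 0,"ay": 0,"az": 0,"dx": 0,"dy": 0,"dz": 1,"claw": 0},
    {"ax": 0,"ay": 0,"az": 0,"dx": 0,"dy": 0,"dz": 0.5,"claw": 0},
    {"ax": 0,"ay": 0,"az": 0,"dx": 0,"dy": 0,"dz": 0.3,"claw": 0},
    {"ax": 0,"ay": 0,"az": 0,"dx": 0,"dy": 0,"dz": 0.3,"claw": 0},
    {"ax": 0,"ay": 0,"az": 0,"dx": 0,"dy": 0,"dz": 0.2,"claw": 0},
    {"ax": 0,"ay": 0,"az": 0,"dx": 0,"dy": 0,"dz": 0.2,"claw": 0},
    {"ax": 0,"ay": 0,"az": 0,"dx": 0,"dy": 0,"dz": 0,"claw": 0},
    {"ax": 0,"ay": 0,"az": 0,"dx": 0,"dy": 0,"dz": 0,"claw": 0},
  ],
)

```text
time_s: 21.53
eef_pos: [580.9, 111.6, 68.1]
eef_rot: [[-1.0, 0.0, 0.0], [0.0, 1.0, 0.0], [-0.0, 0.0, -1.0]]
ft_force: [-0.9, -0.1, -0.2]
grip_width: 0.3
finger_force: 0.0
```

Emit:
carry_out(
  moves=[
    {"ax": 0,"ay": 0,"az": 0,"dx": 0,"dy": 0,"dz": 0.3,"claw": 0},
    {"ax": 0,"ay": 0,"az": 0,"dx": 0,"dy": 0,"dz": 0.3,"claw": 0},
    {"ax": 0,"ay": 0,"az": 0,"dx": 0,"dy": 0,"dz": 0.2,"claw": 0},
    {"ax": 0,"ay": 0,"az": 0,"dx": 0,"dy": 0,"dz": 0.2,"claw": 0},
    {"ax": 0,"ay": 0,"az": 0,"dx": 0,"dy": 0,"dz": 0.1,"claw": 0},
    {"ax": 0,"ay": 0,"az": 0,"dx": 0,"dy": 0,"dz": 0,"claw": 0},
    {"ax": 0,"ay": 0,"az": 0,"dx": 0,"dy": 0,"dz": 0,"claw": 0},
    {"ax": 0,"ay": 0,"az": 0,"dx": 0,"dy": 0,"dz": 0,"claw": 0},
    {"ax": 0,"ay": 0,"az": 0,"dx": 0,"dy": 0,"dz": 0,"claw": 0},
    {"ax": 0,"ay": 0,"az": 0,"dx": 0,"dy": 0,"dz": 0,"claw": 0},
  ],
)

```text
time_s: 22.37
eef_pos: [580.8, 111.8, 57.3]
eef_rot: [[-1.0, 0.0, 0.0], [0.0, 1.0, 0.0], [-0.0, 0.0, -1.0]]
ft_force: [-2.2, 0.8, 5.5]
grip_width: 0.4
finger_force: 2.7
```

Emit:
carry_out(
  moves=[
    {"ax": 0,"ay": 0,"az": 0,"dx": 0,"dy": 0,"dz": -3.5,"claw": 0},
    {"ax": 0,"ay": 0,"az": 0,"dx": 0,"dy": 0,"dz": -3.5,"claw": 0},
    {"ax": 0,"ay": 0,"az": 0,"dx": 0,"dy": 0,"dz": -3,"claw": 0},
    {"ax": 0,"ay": 0,"az": 0,"dx": 1.97,"dy": -3.5,"dz": -0.5,"claw": 6},
    {"ax": 0,"ay": 0,"az": 0,"dx": 1.97,"dy": -3.5,"dz": -0.5,"claw": 6},
    {"ax": 0,"ay": 0,"az": 0,"dx": 1.97,"dy": -3.5,"dz": -0.5,"claw": 6},
    {"ax": 0,"ay": 0,"az": 0,"dx": 1.97,"dy": -3.5,"dz": 0,"claw": 6},
    {"ax": 0,"ay": 0,"az": 0,"dx": 1.97,"dy": -3.5,"dz": 0,"claw": 6},
    {"ax": 0,"ay": 0,"az": 0,"dx": 1.97,"dy": -3.5,"dz": 0,"claw": 6},
    {"ax": 0,"ay": 0,"az": -6.1,"dx": 0,"dy": 0,"dz": 0,"claw": 6},
  ],
)

```text
time_s: 23.2
eef_pos: [460.0, -103.0, 171.4]
eef_rot: [[-0.995, -0.101, -0.001], [-0.101, 0.995, -0.002], [0.001, -0.002, -1.0]]
ft_force: [0.0, 0.1, -0.8]
grip_width: 43.5
finger_force: 0.0
```

Emit:
carry_out(
  moves=[
    {"ax": 0,"ay": 0,"az": -6.1,"dx": 0,"dy": 0,"dz": 0,"claw": 6},
    {"ax": 0,"ay": 0,"az": -6,"dx": 0,"dy": 0,"dz": 0,"claw": 6},
    {"ax": 0,"ay": 0,"az": 0,"dx": 0,"dy": 0,"dz": 3.5,"claw": 6},
    {"ax": 0,"ay": 0,"az": 0,"dx": 0,"dy": 0,"dz": 3.5,"claw": 6},
    {"ax": 0,"ay": 0,"az": 0,"dx": 0,"dy": 0,"dz": 0,"claw": 6},
    {"ax": 0,"ay": 0,"az": 0,"dx": 0,"dy": 0,"dz": 0,"claw": 6},
    {"ax": 0,"ay": 0,"az": 0,"dx": 0,"dy": 0,"dz": 0,"claw": 6},
    {"ax": 0,"ay": 0,"az": 0,"dx": 0,"dy": 0,"dz": 0,"claw": 6},
    {"ax": 0,"ay": 0,"az": 0,"dx": 0,"dy": 0,"dz": 0,"claw": 6},
    {"ax": 0,"ay": 0,"az": 0,"dx": 0,"dy": 0,"dz": 0,"claw": 6},
  ],
)

```text
time_s: 24.03
eef_pos: [463.5, -98.7, 103.5]
eef_rot: [[-0.95, -0.312, 0.003], [-0.312, 0.95, -0.001], [-0.002, -0.002, -1.0]]
ft_force: [-0.1, 0.6, 0.0]
grip_width: 60.2
finger_force: 0.0
```

```bash
cat >> h.py <<'E'
def celts(c):
    img=c["img"]
    # white labels on stones and stone masks inside
    for nm,lo,hi in(("brown",(5,75,40),(18,160,125)),("grey",(15,18,60),(45,60,150))):
        m=cv2.inRange(cv2.cvtColor(img,cv2.COLOR_RGB2HSV),lo,hi);m=cv2.morphologyEx(m,cv2.MORPH_CLOSE,np.ones((7,7)))
        for q in cv2.findContours(m,cv2.RETR_EXTERNAL,cv2.CHAIN_APPROX_NONE)[0]:
            if cv2.contourArea(q)<100: continue
            r=cv2.minAreaRect(cast(c,q.reshape(-1,2),16)[:,:2].astype(np.float32));a,b=max(r[1]),min(r[1])
            if 80<a<125 and 25<b<55: print(nm,np.round(r[0],1),np.round(r[1],1),round(r[2],1),cv2.boundingRect(q))
E
python3 - <<'E'
from h import *
w=dict(np.load("w6.npz"));print("w6");celts(w)
s=state();print(s["eef_pos"])
c,s=wrist();celts(c);cv2.imwrite("pics/w7.png",cv2.resize(c["img"][:,:,::-1],(640,480)))
E
```

```text
w6
brown [1057.2 -155.6] [ 30.7 110.7] 1.5 (227, 360, 49, 12)
brown [1056.6  -17.2] [115.1  34.9] 90.0 (286, 359, 52, 13)
[463.51809478 -98.73060935 103.45234342]
brown [ 595.7 -209. ] [87.8 52.3] 78.9 (78, 265, 87, 41)
grey [ 559.3 -322.1] [110.9  31.1] 11.0 (0, 159, 34, 102)
grey [ 493. -177.] [123.4  45.4] 14.8 (151, 136, 45, 117)
```

Emit:
carry_out(
  moves=[
    {"ax": 0,"ay": 0,"az": 0,"dx": 0,"dy": 0,"dz": 2.5,"claw": 6},
    {"ax": 0,"ay": 0,"az": 0,"dx": 0,"dy": 0,"dz": 2.5,"claw": 6},
    {"ax": 0,"ay": 0,"az": 0,"dx": 0,"dy": 0,"dz": 2.5,"claw": 6},
    {"ax": 0,"ay": 0,"az": 0,"dx": 0,"dy": 0,"dz": 1.5,"claw": 6},
    {"ax": 0,"ay": 0,"az": 0,"dx": 0,"dy": 0,"dz": 0.5,"claw": 6},
    {"ax": 0,"ay": 0,"az": 0,"dx": 0,"dy": 0,"dz": 0,"claw": 6},
    {"ax": 0,"ay": 0,"az": 0,"dx": 0,"dy": 0,"dz": 0,"claw": 4},
    {"ax": 0,"ay": 0,"az": 0,"dx": 0,"dy": 0,"dz": 0,"claw": 3},
    {"ax": 0,"ay": 0,"az": 0,"dx": 0,"dy": 0,"dz": 0,"claw": 3},
    {"ax": 0,"ay": 0,"az": 0,"dx": 0,"dy": 0,"dz": 0,"claw": 3},
  ],
)

```text
time_s: 24.92
eef_pos: [463.4, -98.7, 8.0]
eef_rot: [[-0.95, -0.312, 0.002], [-0.312, 0.95, -0.001], [-0.002, -0.002, -1.0]]
ft_force: [-0.5, 0.5, 4.1]
grip_width: 37.6
finger_force: 30.0
```

Emit:
carry_out(
  moves=[
    {"ax": 0,"ay": 0,"az": 0,"dx": 0,"dy": 0,"dz": 0,"claw": 3},
    {"ax": 0,"ay": 0,"az": 0,"dx": 0,"dy": 0,"dz": 0,"claw": 3},
    {"ax": 0,"ay": 0,"az": 0,"dx": 0,"dy": 0,"dz": 0,"claw": 3},
    {"ax": 0,"ay": 0,"az": 0,"dx": 0,"dy": 0,"dz": -1,"claw": 3},
    {"ax": 0,"ay": 0,"az": 0,"dx": 0,"dy": 0,"dz": -2,"claw": 3},
    {"ax": 0,"ay": 0,"az": 0,"dx": 0,"dy": 0,"dz": -3,"claw": 3},
    {"ax": 0,"ay": 0,"az": 0,"dx": 0,"dy": 0,"dz": -3,"claw": 3},
    {"ax": 0,"ay": 0,"az": 0,"dx": 0,"dy": 0,"dz": -3,"claw": 3},
    {"ax": 0,"ay": 0,"az": 6.1,"dx": 0,"dy": 0,"dz": -3,"claw": 3},
    {"ax": 0,"ay": 0,"az": 6.1,"dx": 0,"dy": 0,"dz": -3,"claw": 3},
  ],
)

```text
time_s: 25.75
eef_pos: [461.7, -97.9, 188.4]
eef_rot: [[-0.995, -0.099, -0.001], [-0.099, 0.995, 0.0], [0.001, 0.0, -1.0]]
ft_force: [-0.2, 0.1, -2.4]
grip_width: 37.7
finger_force: 30.0
```

Emit:
carry_out(
  moves=[
    {"ax": 0,"ay": 0,"az": 6,"dx": 0,"dy": 0,"dz": 0,"claw": 3},
    {"ax": 0,"ay": 0,"az": 0,"dx": -0.48,"dy": 3.88,"dz": 0,"claw": 3},
    {"ax": 0,"ay": 0,"az": 0,"dx": -0.48,"dy": 3.88,"dz": 0,"claw": 3},
    {"ax": 0,"ay": 0,"az": 0,"dx": -0.48,"dy": 3.88,"dz": 0,"claw": 3},
    {"ax": 0,"ay": 0,"az": 0,"dx": -0.48,"dy": 3.88,"dz": 0,"claw": 3},
    {"ax": 0,"ay": 0,"az": 0,"dx": -0.48,"dy": 3.88,"dz": 0,"claw": 3},
    {"ax": 0,"ay": 0,"az": 0,"dx": -0.48,"dy": 3.88,"dz": 0,"claw": 3},
    {"ax": 0,"ay": 0,"az": 0,"dx": -0.48,"dy": 3.88,"dz": 0,"claw": 3},
    {"ax": 0,"ay": 0,"az": 0,"dx": -0.48,"dy": 3.88,"dz": 0,"claw": 3},
    {"ax": 0,"ay": 0,"az": 0,"dx": 0,"dy": 0,"dz": 0,"claw": 3},
  ],
)

```text
time_s: 26.58
eef_pos: [500.1, 217.5, 187.0]
eef_rot: [[-1.0, -0.006, -0.0], [-0.006, 1.0, 0.002], [0.0, 0.002, -1.0]]
ft_force: [-0.5, -0.4, -0.6]
grip_width: 37.9
finger_force: 30.0
```

Emit:
carry_out(
  moves=[
    {"ax": 0,"ay": 0,"az": 0,"dx": 0,"dy": 0,"dz": 3.5,"claw": 3},
    {"ax": 0,"ay": 0,"az": 0,"dx": 0,"dy": 0,"dz": 3.5,"claw": 3},
    {"ax": 0,"ay": 0,"az": 0,"dx": 0,"dy": 0,"dz": 3.5,"claw": 3},
    {"ax": 0,"ay": 0,"az": 0,"dx": 0,"dy": 0,"dz": 3.5,"claw": 3},
    {"ax": 0,"ay": 0,"az": 0,"dx": 0,"dy": 0,"dz": 2,"claw": 3},
    {"ax": 0,"ay": 0,"az": 0,"dx": 0,"dy": 0,"dz": 1,"claw": 3},
    {"ax": 0,"ay": 0,"az": 0,"dx": 0,"dy": 0,"dz": 0.3,"claw": 3},
    {"ax": 0,"ay": 0,"az": 0,"dx": 0,"dy": 0,"dz": 0,"claw": 3},
    {"ax": 0,"ay": 0,"az": 0,"dx": 0,"dy": 0,"dz": 0,"claw": 3},
    {"ax": 0,"ay": 0,"az": 0,"dx": 0,"dy": 0,"dz": 0,"claw": 3},
  ],
)

```text
time_s: 27.42
eef_pos: [502.2, 212.3, 15.4]
eef_rot: [[-1.0, 0.0, 0.003], [0.0, 1.0, 0.001], [-0.003, 0.001, -1.0]]
ft_force: [0.2, -0.5, -1.5]
grip_width: 37.4
finger_force: 30.0
```

Emit:
carry_out(
  moves=[
    {"ax": 0,"ay": 0,"az": 0,"dx": 0,"dy": 0,"dz": 0,"claw": 4.5},
    {"ax": 0,"ay": 0,"az": 0,"dx": 0,"dy": 0,"dz": 0,"claw": 5},
    {"ax": 0,"ay": 0,"az": 0,"dx": 0,"dy": 0,"dz": 0,"claw": 5},
    {"ax": 0,"ay": 0,"az": 0,"dx": 0,"dy": 0,"dz": 0,"claw": 5},
    {"ax": 0,"ay": 0,"az": 0,"dx": 0,"dy": 0,"dz": -2,"claw": 5},
    {"ax": 0,"ay": 0,"az": 0,"dx": 0,"dy": 0,"dz": -4,"claw": 5},
    {"ax": 0,"ay": 0,"az": 0,"dx": 0,"dy": 0,"dz": -4,"claw": 5},
    {"ax": 0,"ay": 0,"az": 0,"dx": 0,"dy": 0,"dz": -4,"claw": 5},
    {"ax": 0,"ay": 0,"az": 0,"dx": 0,"dy": 0,"dz": -4,"claw": 5},
    {"ax": 0,"ay": 0,"az": 0,"dx": 0,"dy": -4,"dz": 0,"claw": 6},
  ],
)

```text
time_s: 28.25
eef_pos: [505.6, 176.3, 203.9]
eef_rot: [[-1.0, -0.007, 0.017], [-0.006, 1.0, 0.004], [-0.017, 0.004, -1.0]]
ft_force: [2.8, 0.8, 0.9]
grip_width: 53.9
finger_force: 0.0
```

Emit:
carry_out(
  moves=[
    {"ax": 0,"ay": 0,"az": 0,"dx": -0.8,"dy": -4,"dz": 0,"claw": 6},
    {"ax": 0,"ay": 0,"az": 0,"dx": -0.8,"dy": -4,"dz": 0,"claw": 6},
    {"ax": 0,"ay": 0,"az": 0,"dx": -0.8,"dy": -4,"dz": 0,"claw": 6},
    {"ax": 0,"ay": 0,"az": 0,"dx": -0.8,"dy": -4,"dz": 0,"claw": 6},
    {"ax": 0,"ay": 0,"az": 0,"dx": -0.8,"dy": -4,"dz": 0,"claw": 6},
    {"ax": 0,"ay": 0,"az": 0,"dx": 0,"dy": -4,"dz": 0,"claw": 6},
    {"ax": 0,"ay": 0,"az": 0,"dx": 0,"dy": -4,"dz": 0,"claw": 6},
    {"ax": 0,"ay": 0,"az": 0,"dx": 0,"dy": -3,"dz": 0,"claw": 6},
    {"ax": 0,"ay": 0,"az": 0,"dx": 0,"dy": 0,"dz": 0,"claw": 6},
    {"ax": 0,"ay": 0,"az": 0,"dx": 0,"dy": 0,"dz": 0,"claw": 6},
  ],
)

```text
time_s: 29.08
eef_pos: [540.7, -139.1, 193.8]
eef_rot: [[-1.0, 0.003, -0.0], [0.003, 1.0, 0.0], [0.0, 0.0, -1.0]]
ft_force: [0.5, 0.6, 0.2]
grip_width: 59.5
finger_force: 0.0
```

```bash
python3 - <<'E'
from h import *
np.set_printoptions(precision=1,suppress=True)
w=dict(np.load("w6.npz"));f=lambda x,y:(120+x/1.5,y/1.5)
print("w6 ends",cast(w,[f(164,106),f(178,198)],14))
c,s=wrist();print(s["time_s"],s["eef_pos"]);np.savez("w8.npz",img=c["img"],mtx=c["mtx"],pose=c["pose"])
p=proj(c,[482.4,-180,14])[0];print(p)
b=c["img"][:300,80:432];cv2.imwrite("pics/w8.png",cv2.resize(b[:,:,::-1],None,fx=2,fy=2))
E
```

```text
w6 ends [[ 433.6 -187.7   14. ]
 [ 534.1 -173.9   14. ]]
29.0833 [ 540.7 -139.1  193.8]
[222.6 130.5]
```

View pics/w8.png

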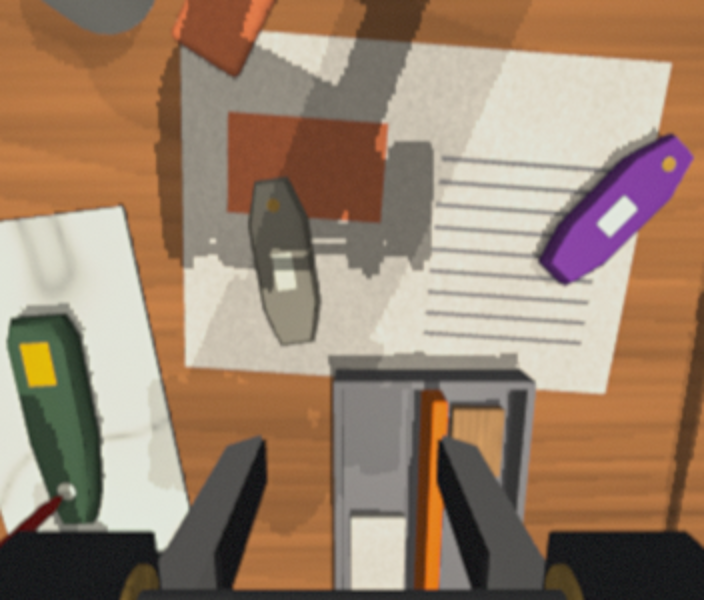

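The crop shows the pale celt, ends at (271,181) and (299,343), exactly where predicted. The blade is still under the needle and the tray is unmoved.

Emit:
carry_out(
  moves=[
    {"ax": 0,"ay": 0,"az": 0,"dx": 2.85,"dy": -2.07,"dz": 1.5,"claw": 6},
    {"ax": 0,"ay": 0,"az": 0,"dx": 2.85,"dy": -2.07,"dz": 1.5,"claw": 6},
    {"ax": 0,"ay": 0,"az": -3.75,"dx": 0,"dy": 0,"dz": 3,"claw": 6},
    {"ax": 0,"ay": 0,"az": -3.75,"dx": 0,"dy": 0,"dz": 3,"claw": 6},
    {"ax": 0,"ay": 0,"az": 0,"dx": 0,"dy": 0,"dz": 2.5,"claw": 6},
    {"ax": 0,"ay": 0,"az": 0,"dx": 0,"dy": 0,"dz": 2.5,"claw": 6},
    {"ax": 0,"ay": 0,"az": 0,"dx": 0,"dy": 0,"dz": 2.5,"claw": 6},
    {"ax": 0,"ay": 0,"az": 0,"dx": 0,"dy": 0,"dz": 1.5,"claw": 6},
    {"ax": 0,"ay": 0,"az": 0,"dx": 0,"dy": 0,"dz": 0.5,"claw": 6},
    {"ax": 0,"ay": 0,"az": 0,"dx": 0,"dy": 0,"dz": 0,"claw": 6},
  ],
)

```text
time_s: 29.97
eef_pos: [483.1, -177.4, 7.7]
eef_rot: [[-0.991, -0.132, -0.002], [-0.132, 0.991, 0.002], [0.002, 0.002, -1.0]]
ft_force: [-0.6, -0.7, 0.6]
grip_width: 59.8
finger_force: 0.0
```

Emit:
carry_out(
  moves=[
    {"ax": 0,"ay": 0,"az": 0,"dx": 0,"dy": 0,"dz": 0,"claw": 4},
    {"ax": 0,"ay": 0,"az": 0,"dx": 0,"dy": 0,"dz": 0,"claw": 3},
    {"ax": 0,"ay": 0,"az": 0,"dx": 0,"dy": 0,"dz": 0,"claw": 3},
    {"ax": 0,"ay": 0,"az": 0,"dx": 0,"dy": 0,"dz": 0,"claw": 3},
    {"ax": 0,"ay": 0,"az": 0,"dx": 0,"dy": 0,"dz": 0,"claw": 3},
    {"ax": 0,"ay": 0,"az": 0,"dx": 0,"dy": 0,"dz": 0,"claw": 3},
    {"ax": 0,"ay": 0,"az": 0,"dx": 0,"dy": 0,"dz": 0,"claw": 3},
    {"ax": 0,"ay": 0,"az": 0,"dx": 0,"dy": 0,"dz": -1,"claw": 3},
    {"ax": 0,"ay": 0,"az": 0,"dx": 0,"dy": 0,"dz": -3,"claw": 3},
    {"ax": 0,"ay": 0,"az": 0,"dx": 0,"dy": 0,"dz": -3,"claw": 3},
  ],
)

```text
time_s: 30.8
eef_pos: [481.8, -178.0, 78.0]
eef_rot: [[-0.991, -0.13, -0.005], [-0.13, 0.991, 0.003], [0.004, 0.004, -1.0]]
ft_force: [0.6, 0.6, -1.6]
grip_width: 37.7
finger_force: 30.0
```

Emit:
carry_out(
  moves=[
    {"ax": 0,"ay": 0,"az": 3.75,"dx": 0,"dy": 0,"dz": -3.7,"claw": 3},
    {"ax": 0,"ay": 0,"az": 3.75,"dx": 0,"dy": 0,"dz": -3.7,"claw": 3},
    {"ax": 0,"ay": 0,"az": 0,"dx": 0,"dy": 0,"dz": -3.7,"claw": 3},
    {"ax": 0,"ay": 0,"az": 0,"dx": -0.15,"dy": 3.86,"dz": 0,"claw": 3},
    {"ax": 0,"ay": 0,"az": 0,"dx": -0.15,"dy": 3.86,"dz": 0,"claw": 3},
    {"ax": 0,"ay": 0,"az": 0,"dx": -0.15,"dy": 3.86,"dz": 0,"claw": 3},
    {"ax": 0,"ay": 0,"az": 0,"dx": -0.15,"dy": 3.86,"dz": 0,"claw": 3},
    {"ax": 0,"ay": 0,"az": 0,"dx": -0.15,"dy": 3.86,"dz": 0,"claw": 3},
    {"ax": 0,"ay": 0,"az": 0,"dx": -0.15,"dy": 3.86,"dz": 0,"claw": 3},
    {"ax": 0,"ay": 0,"az": 0,"dx": -0.15,"dy": 3.86,"dz": 0,"claw": 3},
  ],
)

```text
time_s: 31.63
eef_pos: [493.2, 92.8, 189.6]
eef_rot: [[-1.0, 0.0, -0.001], [0.0, 1.0, 0.0], [0.001, 0.0, -1.0]]
ft_force: [-0.7, -0.3, -1.6]
grip_width: 37.7
finger_force: 30.0
```

Emit:
carry_out(
  moves=[
    {"ax": 0,"ay": 0,"az": 0,"dx": -0.15,"dy": 3.86,"dz": 0,"claw": 3},
    {"ax": 0,"ay": 0,"az": 0,"dx": -0.15,"dy": 3.86,"dz": 0,"claw": 3},
    {"ax": 0,"ay": 0,"az": 0,"dx": -0.15,"dy": 3.86,"dz": 0,"claw": 3},
    {"ax": 0,"ay": 0,"az": 0,"dx": -0.15,"dy": 3.86,"dz": 0,"claw": 3},
    {"ax": 0,"ay": 0,"az": 0,"dx": -0.15,"dy": 3.86,"dz": 0,"claw": 3},
    {"ax": 0,"ay": 0,"az": 0,"dx": 0,"dy": 0,"dz": 0,"claw": 3},
    {"ax": 0,"ay": 0,"az": 0,"dx": 0,"dy": 0,"dz": 0,"claw": 3},
    {"ax": 0,"ay": 0,"az": 0,"dx": 0,"dy": 0,"dz": 3,"claw": 3},
    {"ax": 0,"ay": 0,"az": 0,"dx": 0,"dy": 0,"dz": 3,"claw": 3},
    {"ax": 0,"ay": 0,"az": 0,"dx": 0,"dy": 0,"dz": 0,"claw": 3},
  ],
)

```text
time_s: 32.47
eef_pos: [497.3, 281.2, 123.4]
eef_rot: [[-1.0, 0.002, -0.012], [0.002, 1.0, -0.004], [0.012, -0.004, -1.0]]
ft_force: [-0.8, -0.4, -4.3]
grip_width: 38.0
finger_force: 30.0
```

Emit:
carry_out(
  moves=[
    {"ax": 0,"ay": 0,"az": 0,"dx": 0,"dy": 0,"dz": 0,"claw": 3},
    {"ax": 0,"ay": 0,"az": 0,"dx": 0,"dy": 0.2,"dz": 3,"claw": 3},
    {"ax": 0,"ay": 0,"az": 0,"dx": 0,"dy": 0,"dz": 3,"claw": 3},
    {"ax": 0,"ay": 0,"az": 0,"dx": 0,"dy": 0,"dz": 3,"claw": 3},
    {"ax": 0,"ay": 0,"az": 0,"dx": 0,"dy": 0,"dz": 1.5,"claw": 3},
    {"ax": 0,"ay": 0,"az": 0,"dx": 0,"dy": 0,"dz": 0.8,"claw": 3},
    {"ax": 0,"ay": 0,"az": 0,"dx": 0,"dy": 0,"dz": 0,"claw": 3},
    {"ax": 0,"ay": 0,"az": 0,"dx": 0,"dy": 0,"dz": 0,"claw": 3},
    {"ax": 0,"ay": 0,"az": 0,"dx": 0,"dy": 0,"dz": 0,"claw": 3},
    {"ax": 0,"ay": 0,"az": 0,"dx": 0,"dy": 0,"dz": 0,"claw": 3},
  ],
)

```text
time_s: 33.3
eef_pos: [503.6, 286.3, 19.0]
eef_rot: [[-1.0, 0.0, 0.004], [0.0, 1.0, 0.001], [-0.004, 0.001, -1.0]]
ft_force: [0.4, 0.2, -2.3]
grip_width: 37.8
finger_force: 30.0
```

Emit:
carry_out(
  moves=[
    {"ax": 0,"ay": 0,"az": 0,"dx": 0,"dy": 0,"dz": 0,"claw": 4.5},
    {"ax": 0,"ay": 0,"az": 0,"dx": 0,"dy": 0,"dz": 0,"claw": 5},
    {"ax": 0,"ay": 0,"az": 0,"dx": 0,"dy": 0,"dz": 0,"claw": 5},
    {"ax": 0,"ay": 0,"az": 0,"dx": 0,"dy": 0,"dz": 0,"claw": 5},
    {"ax": 0,"ay": 0,"az": 0,"dx": 0,"dy": 0,"dz": -2,"claw": 5},
    {"ax": 0,"ay": 0,"az": 0,"dx": 0,"dy": 0,"dz": -4,"claw": 5},
    {"ax": 0,"ay": 0,"az": 0,"dx": 0,"dy": 0,"dz": -4,"claw": 5},
    {"ax": 0,"ay": 0,"az": 0,"dx": 0,"dy": 0,"dz": -4,"claw": 5},
    {"ax": 0,"ay": 0,"az": 0,"dx": 0,"dy": 0,"dz": -4,"claw": 5},
    {"ax": 0,"ay": 0,"az": 0,"dx": 0,"dy": -4,"dz": 0,"claw": 6},
  ],
)

```text
time_s: 34.13
eef_pos: [506.5, 250.7, 207.3]
eef_rot: [[-1.0, -0.006, 0.017], [-0.006, 1.0, 0.006], [-0.017, 0.006, -1.0]]
ft_force: [1.3, -0.8, 1.3]
grip_width: 53.5
finger_force: 0.0
```

Emit:
carry_out(
  moves=[
    {"ax": 0,"ay": 0,"az": 0,"dx": -0.32,"dy": -3.9,"dz": 0,"claw": 7},
    {"ax": 0,"ay": 0,"az": 0,"dx": -0.32,"dy": -3.9,"dz": 0,"claw": 7},
    {"ax": 0,"ay": 0,"az": 0,"dx": -0.32,"dy": -3.9,"dz": 0,"claw": 7},
    {"ax": 0,"ay": 0,"az": 0,"dx": -0.32,"dy": -3.9,"dz": 0,"claw": 7},
    {"ax": 0,"ay": 0,"az": 0,"dx": -0.32,"dy": -3.9,"dz": 0,"claw": 7},
    {"ax": 0,"ay": 0,"az": 0,"dx": -0.32,"dy": -3.9,"dz": 0,"claw": 7},
    {"ax": 0,"ay": 0,"az": 0,"dx": -0.32,"dy": -3.9,"dz": 0,"claw": 7},
    {"ax": 0,"ay": 0,"az": 0,"dx": -0.32,"dy": -3.9,"dz": 0,"claw": 7},
    {"ax": 0,"ay": 0,"az": 0,"dx": -0.32,"dy": -3.9,"dz": 0,"claw": 7},
    {"ax": 0,"ay": 0,"az": 0,"dx": -0.32,"dy": -3.9,"dz": 0,"claw": 7},
  ],
)

```text
time_s: 34.97
eef_pos: [533.7, -146.1, 197.2]
eef_rot: [[-1.0, 0.0, 0.001], [0.0, 1.0, -0.0], [-0.001, -0.0, -1.0]]
ft_force: [0.6, 0.8, -0.1]
grip_width: 70.4
finger_force: 0.0
```

Emit:
carry_out(
  moves=[
    {"ax": 0,"ay": 0,"az": 0,"dx": -0.32,"dy": -3.9,"dz": 0,"claw": 7},
    {"ax": 0,"ay": 0,"az": 0,"dx": -0.32,"dy": -3.9,"dz": 0,"claw": 7},
    {"ax": 0,"ay": 0,"az": 0,"dx": -0.32,"dy": -3.9,"dz": 0,"claw": 7},
    {"ax": 0,"ay": 0,"az": 0,"dx": -0.32,"dy": -3.9,"dz": 0,"claw": 7},
    {"ax": 0,"ay": 0,"az": 0,"dx": -0.32,"dy": -3.9,"dz": 0,"claw": 7},
    {"ax": 0,"ay": 0,"az": -3.3,"dx": 0,"dy": 0,"dz": 0,"claw": 7},
    {"ax": 0,"ay": 0,"az": 0,"dx": 0,"dy": 0,"dz": 0,"claw": 7},
    {"ax": 0,"ay": 0,"az": 0,"dx": 0,"dy": 0,"dz": 0,"claw": 7},
    {"ax": 0,"ay": 0,"az": 0,"dx": 0,"dy": 0,"dz": 0,"claw": 7},
    {"ax": 0,"ay": 0,"az": 0,"dx": 0,"dy": 0,"dz": 0,"claw": 7},
  ],
)

```text
time_s: 35.8
eef_pos: [550.0, -337.9, 197.0]
eef_rot: [[-0.998, -0.058, 0.0], [-0.058, 0.998, 0.0], [-0.0, 0.0, -1.0]]
ft_force: [0.4, 0.2, 0.5]
grip_width: 70.3
finger_force: 0.0
```

Emit:
carry_out(
  moves=[
    {"ax": 0,"ay": 0,"az": 0,"dx": 0,"dy": -0.2,"dz": 3.5,"claw": 7},
    {"ax": 0,"ay": 0,"az": 0,"dx": 0,"dy": 0,"dz": 3.5,"claw": 7},
    {"ax": 0,"ay": 0,"az": 0,"dx": 0,"dy": 0,"dz": 3.5,"claw": 7},
    {"ax": 0,"ay": 0,"az": 0,"dx": 0,"dy": 0,"dz": 3.5,"claw": 7},
    {"ax": 0,"ay": 0,"az": 0,"dx": 0,"dy": 0,"dz": 2.5,"claw": 7},
    {"ax": 0,"ay": 0,"az": 0,"dx": 0,"dy": 0,"dz": 1.3,"claw": 7},
    {"ax": 0,"ay": 0,"az": 0,"dx": 0,"dy": 0,"dz": 0.6,"claw": 7},
    {"ax": 0,"ay": 0,"az": 0,"dx": 0,"dy": 0,"dz": 0,"claw": 7},
    {"ax": 0,"ay": 0,"az": 0,"dx": 0,"dy": 0,"dz": 0,"claw": 5},
    {"ax": 0,"ay": 0,"az": 0,"dx": 0,"dy": 0,"dz": 0,"claw": 3.5},
  ],
)

```text
time_s: 36.63
eef_pos: [551.4, -342.2, 15.3]
eef_rot: [[-0.998, -0.058, 0.003], [-0.058, 0.998, -0.003], [-0.003, -0.003, -1.0]]
ft_force: [0.1, -0.1, 0.1]
grip_width: 60.1
finger_force: 0.0
```

Emit:
carry_out(
  moves=[
    {"ax": 0,"ay": 0,"az": 0,"dx": 0,"dy": 0,"dz": 0,"claw": 3.5},
    {"ax": 0,"ay": 0,"az": 0,"dx": 0,"dy": 0,"dz": 0,"claw": 3.5},
    {"ax": 0,"ay": 0,"az": 0,"dx": 0,"dy": 0,"dz": 0,"claw": 3.5},
    {"ax": 0,"ay": 0,"az": 0,"dx": 0,"dy": 0,"dz": 0,"claw": 3.5},
    {"ax": 0,"ay": 0,"az": 0,"dx": 0,"dy": 0,"dz": 0,"claw": 3.5},
    {"ax": 0,"ay": 0,"az": 0,"dx": 0,"dy": 0,"dz": 0,"claw": 3.5},
    {"ax": 0,"ay": 0,"az": 0,"dx": 0,"dy": 0,"dz": 0,"claw": 3.5},
    {"ax": 0,"ay": 0,"az": 0,"dx": 0,"dy": 0,"dz": 0,"claw": 3.5},
    {"ax": 0,"ay": 0,"az": 0,"dx": 0,"dy": 0,"dz": 0,"claw": 3.5},
    {"ax": 0,"ay": 0,"az": 0,"dx": 0,"dy": 0,"dz": 0,"claw": 3.5},
  ],
)

```text
time_s: 37.47
eef_pos: [550.6, -341.2, 14.2]
eef_rot: [[-0.998, -0.058, 0.001], [-0.058, 0.998, -0.0], [-0.001, -0.0, -1.0]]
ft_force: [-0.2, 2.6, 6.1]
grip_width: 44.1
finger_force: 30.0
```

Emit:
carry_out(
  moves=[
    {"ax": 0,"ay": 0,"az": 0,"dx": 1,"dy": 0,"dz": 0,"claw": 3.5},
    {"ax": 0,"ay": 0,"az": 0,"dx": 1.2,"dy": 0,"dz": 0,"claw": 3.5},
    {"ax": 0,"ay": 0,"az": 0,"dx": 1.2,"dy": 0,"dz": 0,"claw": 3.5},
    {"ax": 0,"ay": 0,"az": 0,"dx": 1.2,"dy": 0,"dz": 0,"claw": 3.5},
    {"ax": 0,"ay": 0,"az": 0,"dx": 1.2,"dy": 0,"dz": 0,"claw": 3.5},
    {"ax": 0,"ay": 0,"az": 0,"dx": 1.2,"dy": 0,"dz": 0,"claw": 3.5},
    {"ax": 0,"ay": 0,"az": 0,"dx": 1.2,"dy": 0,"dz": 0,"claw": 3.5},
    {"ax": 0,"ay": 0,"az": 0,"dx": 0.8,"dy": 0,"dz": 0,"claw": 3.5},
    {"ax": 0,"ay": 0,"az": 0,"dx": 0,"dy": 0,"dz": 0,"claw": 3.5},
    {"ax": 0,"ay": 0,"az": 0,"dx": 0,"dy": 0,"dz": 0,"claw": 3.5},
  ],
)

```text
time_s: 38.3
eef_pos: [459.6, -347.5, 14.2]
eef_rot: [[-0.998, -0.057, 0.0], [-0.057, 0.998, -0.002], [-0.0, -0.002, -1.0]]
ft_force: [-0.3, -0.8, 8.0]
grip_width: 43.7
finger_force: 30.0
```

Emit:
carry_out(
  moves=[
    {"ax": 0,"ay": 0,"az": 0,"dx": 0,"dy": 0,"dz": -0.5,"claw": 3.5},
    {"ax": 0,"ay": 0,"az": 0,"dx": 0,"dy": 0,"dz": -1.5,"claw": 3.5},
    {"ax": 0,"ay": 0,"az": 0,"dx": 0,"dy": 0,"dz": -3,"claw": 3.5},
    {"ax": 0,"ay": 0,"az": 0,"dx": 0,"dy": 0,"dz": -3,"claw": 3.5},
    {"ax": 0,"ay": 0,"az": 0,"dx": 0,"dy": 0,"dz": -3,"claw": 3.5},
    {"ax": 0,"ay": 0,"az": 0,"dx": 0,"dy": 0,"dz": -3,"claw": 3.5},
    {"ax": 0,"ay": 0,"az": 0,"dx": 0,"dy": 0,"dz": -3,"claw": 3.5},
    {"ax": 0,"ay": 0,"az": 3.3,"dx": 0,"dy": 0,"dz": -2,"claw": 3.5},
    {"ax": 0,"ay": 0,"az": 0,"dx": 0,"dy": 0,"dz": 0,"claw": 3.5},
    {"ax": 0,"ay": 0,"az": 0,"dx": 0,"dy": 0,"dz": 0,"claw": 3.5},
  ],
)

```text
time_s: 39.13
eef_pos: [459.2, -345.9, 201.8]
eef_rot: [[-1.0, -0.001, -0.002], [-0.001, 1.0, 0.001], [0.002, 0.001, -1.0]]
ft_force: [-0.0, 0.9, -4.0]
grip_width: 43.8
finger_force: 30.0
```

Emit:
carry_out(
  moves=[
    {"ax": 0,"ay": 0,"az": 0,"dx": -0.91,"dy": 3.72,"dz": 0,"claw": 3.5},
    {"ax": 0,"ay": 0,"az": 0,"dx": -0.91,"dy": 3.72,"dz": 0,"claw": 3.5},
    {"ax": 0,"ay": 0,"az": 0,"dx": -0.91,"dy": 3.72,"dz": 0,"claw": 3.5},
    {"ax": 0,"ay": 0,"az": 0,"dx": -0.91,"dy": 3.72,"dz": 0,"claw": 3.5},
    {"ax": 0,"ay": 0,"az": 0,"dx": -0.91,"dy": 3.72,"dz": 0,"claw": 3.5},
    {"ax": 0,"ay": 0,"az": 0,"dx": -0.91,"dy": 3.72,"dz": 0,"claw": 3.5},
    {"ax": 0,"ay": 0,"az": 0,"dx": -0.91,"dy": 3.72,"dz": 0,"claw": 3.5},
    {"ax": 0,"ay": 0,"az": 0,"dx": -0.91,"dy": 3.72,"dz": 0,"claw": 3.5},
    {"ax": 0,"ay": 0,"az": 0,"dx": -0.91,"dy": 3.72,"dz": 0,"claw": 3.5},
    {"ax": 0,"ay": 0,"az": 0,"dx": -0.91,"dy": 3.72,"dz": 0,"claw": 3.5},
  ],
)

```text
time_s: 39.97
eef_pos: [548.7, 27.8, 198.7]
eef_rot: [[-1.0, -0.001, -0.007], [-0.001, 1.0, 0.001], [0.007, 0.001, -1.0]]
ft_force: [0.1, -0.8, -4.0]
grip_width: 44.2
finger_force: 30.0
```

Emit:
carry_out(
  moves=[
    {"ax": 0,"ay": 0,"az": 0,"dx": -0.91,"dy": 3.72,"dz": 0,"claw": 3.5},
    {"ax": 0,"ay": 0,"az": 0,"dx": -0.91,"dy": 3.72,"dz": 0,"claw": 3.5},
    {"ax": 0,"ay": 0,"az": 0,"dx": -0.91,"dy": 3.72,"dz": 0,"claw": 3.5},
    {"ax": 0,"ay": 0,"az": 0,"dx": -0.91,"dy": 3.72,"dz": 0,"claw": 3.5},
    {"ax": 0,"ay": 0,"az": 0,"dx": -0.91,"dy": 3.72,"dz": 0,"claw": 3.5},
    {"ax": 0,"ay": 0,"az": 0,"dx": -0.91,"dy": 3.72,"dz": 0,"claw": 3.5},
    {"ax": 0,"ay": 0,"az": 0,"dx": 0,"dy": 0,"dz": 0,"claw": 3.5},
    {"ax": 0,"ay": 0,"az": 0,"dx": 0,"dy": 0,"dz": 0,"claw": 3.5},
    {"ax": 0,"ay": 0,"az": 0,"dx": 0,"dy": 0,"dz": 0,"claw": 3.5},
    {"ax": 0,"ay": 0,"az": 0,"dx": 0,"dy": 0,"dz": 0,"claw": 3.5},
  ],
)

```text
time_s: 40.8
eef_pos: [604.6, 247.6, 200.5]
eef_rot: [[-1.0, 0.001, -0.004], [0.001, 1.0, -0.001], [0.004, -0.001, -1.0]]
ft_force: [-0.6, -0.1, -4.7]
grip_width: 44.2
finger_force: 30.0
```

Lowering into the tote (200 to 15), then releasing and rising.

Emit:
carry_out(
  moves=[
    {"ax": 0,"ay": 0,"az": 0,"dx": 0,"dy": 0,"dz": 3.5,"claw": 3.5},
    {"ax": 0,"ay": 0,"az": 0,"dx": 0,"dy": 0,"dz": 3.5,"claw": 3.5},
    {"ax": 0,"ay": 0,"az": 0,"dx": 0,"dy": 0,"dz": 3.5,"claw": 3.5},
    {"ax": 0,"ay": 0,"az": 0,"dx": 0,"dy": 0,"dz": 3,"claw": 3.5},
    {"ax": 0,"ay": 0,"az": 0,"dx": 0,"dy": 0,"dz": 2.5,"claw": 3.5},
    {"ax": 0,"ay": 0,"az": 0,"dx": 0,"dy": 0,"dz": 1.5,"claw": 3.5},
    {"ax": 0,"ay": 0,"az": 0,"dx": 0,"dy": 0,"dz": 0.7,"claw": 3.5},
    {"ax": 0,"ay": 0,"az": 0,"dx": 0,"dy": 0,"dz": 0.3,"claw": 3.5},
    {"ax": 0,"ay": 0,"az": 0,"dx": 0,"dy": 0,"dz": 0,"claw": 3.5},
    {"ax": 0,"ay": 0,"az": 0,"dx": 0,"dy": 0,"dz": 0,"claw": 3.5},
  ],
)

```text
time_s: 41.63
eef_pos: [607.3, 249.0, 19.8]
eef_rot: [[-1.0, 0.0, 0.003], [0.0, 1.0, 0.001], [-0.003, 0.001, -1.0]]
ft_force: [-0.5, -0.0, -3.9]
grip_width: 43.4
finger_force: 30.0
```

Emit:
carry_out(
  moves=[
    {"ax": 0,"ay": 0,"az": 0,"dx": 0,"dy": 0,"dz": 0,"claw": 5},
    {"ax": 0,"ay": 0,"az": 0,"dx": 0,"dy": 0,"dz": 0,"claw": 6},
    {"ax": 0,"ay": 0,"az": 0,"dx": 0,"dy": 0,"dz": 0,"claw": 6},
    {"ax": 0,"ay": 0,"az": 0,"dx": 0,"dy": 0,"dz": 0,"claw": 6},
    {"ax": 0,"ay": 0,"az": 0,"dx": 0,"dy": 0,"dz": -2,"claw": 6},
    {"ax": 0,"ay": 0,"az": 0,"dx": 0,"dy": 0,"dz": -4,"claw": 6},
    {"ax": 0,"ay": 0,"az": 0,"dx": 0,"dy": 0,"dz": -4,"claw": 6},
    {"ax": 0,"ay": 0,"az": 0,"dx": 0,"dy": 0,"dz": -4,"claw": 6},
    {"ax": 0,"ay": 0,"az": 0,"dx": -1,"dy": 0,"dz": -4,"claw": 6},
    {"ax": 0,"ay": 0,"az": 0,"dx": -1,"dy": 0,"dz": -4,"claw": 6},
  ],
)

```text
time_s: 42.47
eef_pos: [625.6, 249.1, 240.8]
eef_rot: [[-1.0, -0.0, 0.001], [-0.0, 1.0, 0.0], [-0.001, 0.0, -1.0]]
ft_force: [-0.2, -0.9, 0.5]
grip_width: 59.8
finger_force: 0.0
```

Emit:
carry_out(
  moves=[
    {"ax": 0,"ay": 0,"az": 0,"dx": -1.5,"dy": 0,"dz": -3.5,"claw": 6},
    {"ax": 0,"ay": 0,"az": 0,"dx": -1.5,"dy": 0,"dz": -3.5,"claw": 6},
    {"ax": 0,"ay": 0,"az": 0,"dx": -1.5,"dy": 0,"dz": -3.5,"claw": 6},
    {"ax": 0,"ay": 0,"az": 0,"dx": -1.5,"dy": 0,"dz": -3,"claw": 6},
    {"ax": 0,"ay": 0,"az": 0,"dx": 0,"dy": 0,"dz": 0,"claw": 6},
    {"ax": 0,"ay": 0,"az": 0,"dx": 0,"dy": 0,"dz": 0,"claw": 6},
    {"ax": 0,"ay": 0,"az": 0,"dx": 0,"dy": 0,"dz": 0,"claw": 6},
    {"ax": 0,"ay": 0,"az": 0,"dx": 0,"dy": 0,"dz": 0,"claw": 6},
    {"ax": 0,"ay": 0,"az": 0,"dx": 0,"dy": 0,"dz": 0,"claw": 6},
    {"ax": 0,"ay": 0,"az": 0,"dx": 0,"dy": 0,"dz": 0,"claw": 6},
  ],
)

```text
time_s: 43.3
eef_pos: [685.0, 248.9, 371.3]
eef_rot: [[-1.0, -0.0, -0.002], [-0.0, 1.0, -0.0], [0.002, -0.0, -1.0]]
ft_force: [0.2, 0.1, 0.5]
grip_width: 60.0
finger_force: 0.0
```

```bash
python3 - <<'E'
from h import *
np.set_printoptions(precision=1,suppress=True)
c,s=wrist();print(s["time_s"],s["eef_pos"])
t=read_camera("top");np.savez("w9.npz",img=c["img"],mtx=c["mtx"],pose=c["pose"]);np.savez("t9.npz",**t)
a=cv2.resize(c["img"][0:300,100:480],(507,400));b=cv2.resize(t["img"][70:260,270:430],(293,348));b=np.vstack([b,np.zeros((52,293,3),np.uint8)])
cv2.imwrite("pics/w9.png",np.hstack([a,b])[:,:,::-1])
E
```

```text
43.3 [685.  248.9 371.3]
```

View pics/w9.png

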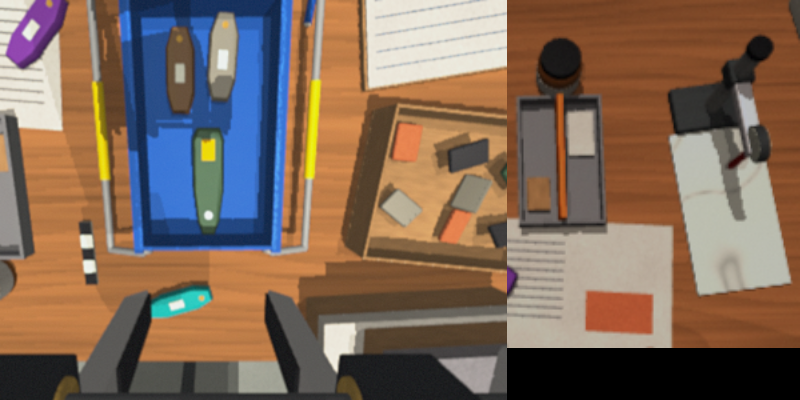

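All three stones lie flat in the tote: brown (179,70), pale (222,57), blade (208,180). Both bails are out at (101,130) and (314,130). The tray at (560,160) and the gauge are undisturbed. Now swinging the +y bail in.

Emit:
carry_out(
  moves=[
    {"ax": 0,"ay": 0,"az": 0,"dx": 1.49,"dy": 1.96,"dz": 3.15,"claw": 4},
    {"ax": 0,"ay": 0,"az": 0,"dx": 1.49,"dy": 1.96,"dz": 3.15,"claw": 4},
    {"ax": 0,"ay": 0,"az": 0,"dx": 1.49,"dy": 1.96,"dz": 3.15,"claw": 4},
    {"ax": 0,"ay": 0,"az": 0,"dx": 1.49,"dy": 1.96,"dz": 3.15,"claw": 4},
    {"ax": 0,"ay": 0,"az": 0,"dx": 1.49,"dy": 1.96,"dz": 3.15,"claw": 4},
    {"ax": 0,"ay": 0,"az": 0,"dx": 1.49,"dy": 1.96,"dz": 3.15,"claw": 4},
    {"ax": 0,"ay": 0,"az": 0,"dx": 1.49,"dy": 1.96,"dz": 3.15,"claw": 4},
    {"ax": 0,"ay": 0,"az": 0,"dx": 0,"dy": 0,"dz": 3,"claw": 4},
    {"ax": 0,"ay": 0,"az": 0,"dx": 0,"dy": 0,"dz": 0,"claw": 4},
    {"ax": 0,"ay": 0,"az": 0,"dx": 0,"dy": 0,"dz": 0,"claw": 4},
  ],
)

```text
time_s: 44.23
eef_pos: [580.2, 385.6, 120.7]
eef_rot: [[-1.0, -0.0, -0.004], [-0.0, 1.0, -0.002], [0.004, -0.002, -1.0]]
ft_force: [-0.2, 0.3, 0.9]
grip_width: 39.8
finger_force: 0.0
```

```bash
python3 - <<'E'
import numpy as np
p=np.radians(np.linspace(-24,161,21));y=53.5*np.cos(p);z=53.5*np.sin(p)
for a,b in zip(np.diff(y)/10,-np.diff(z)/10):print(f"{a:.2f} {b:.2f}",end=" | ")
E
```

```text
0.29 -0.81 | 0.15 -0.85 | 0.01 -0.86 | -0.13 -0.85 | -0.26 -0.82 | -0.39 -0.77 | -0.51 -0.70 | -0.61 -0.61 | -0.70 -0.50 | -0.77 -0.38 | -0.83 -0.25 | -0.86 -0.11 | -0.86 0.02 | -0.85 0.16 | -0.81 0.30 | -0.75 0.42 | -0.67 0.54 | -0.58 0.64 | -0.47 0.72 | -0.35 0.79 |
```

Emit:
carry_out(
  moves=[
    {"ax": 0,"ay": 0,"az": 0,"dx": 0,"dy": 0,"dz": 3.5,"claw": 4},
    {"ax": 0,"ay": 0,"az": 0,"dx": 0,"dy": 0,"dz": 3,"claw": 4},
    {"ax": 0,"ay": 0,"az": 0,"dx": 0,"dy": 0,"dz": 1.6,"claw": 4},
    {"ax": 0,"ay": 0,"az": 0,"dx": 0,"dy": 0,"dz": 0,"claw": 4},
    {"ax": 0,"ay": 0,"az": 0,"dx": 0,"dy": 0,"dz": 0,"claw": 2.5},
    {"ax": 0,"ay": 0,"az": 0,"dx": 0,"dy": 0,"dz": 0,"claw": 1},
    {"ax": 0,"ay": 0,"az": 0,"dx": 0,"dy": 0,"dz": 0,"claw": 1},
    {"ax": 0,"ay": 0,"az": 0,"dx": 0,"dy": 0,"dz": 0,"claw": 1},
    {"ax": 0,"ay": 0,"az": 0,"dx": 0,"dy": 0,"dz": 0,"claw": 1},
    {"ax": 0,"ay": 0,"az": 0,"dx": 0,"dy": 0,"dz": 0,"claw": 1},
  ],
)

```text
time_s: 45.07
eef_pos: [583.2, 384.0, 44.0]
eef_rot: [[-1.0, -0.001, 0.003], [-0.001, 1.0, -0.004], [-0.003, -0.004, -1.0]]
ft_force: [-1.1, -9.8, 6.3]
grip_width: 12.9
finger_force: 30.0
```

Emit:
carry_out(
  moves=[
    {"ax": 0,"ay": 0,"az": 0,"dx": 0,"dy": 0.29,"dz": -0.81,"claw": 1},
    {"ax": 0,"ay": 0,"az": 0,"dx": 0,"dy": 0.15,"dz": -0.85,"claw": 1},
    {"ax": 0,"ay": 0,"az": 0,"dx": 0,"dy": 0.01,"dz": -0.86,"claw": 1},
    {"ax": 0,"ay": 0,"az": 0,"dx": 0,"dy": -0.13,"dz": -0.85,"claw": 1},
    {"ax": 0,"ay": 0,"az": 0,"dx": 0,"dy": -0.26,"dz": -0.82,"claw": 1},
    {"ax": 0,"ay": 0,"az": 0,"dx": 0,"dy": -0.39,"dz": -0.77,"claw": 1},
    {"ax": 0,"ay": 0,"az": 0,"dx": 0,"dy": -0.51,"dz": -0.7,"claw": 1},
    {"ax": 0,"ay": 0,"az": 0,"dx": 0,"dy": -0.61,"dz": -0.61,"claw": 1},
    {"ax": 0,"ay": 0,"az": 0,"dx": 0,"dy": -0.7,"dz": -0.5,"claw": 1},
    {"ax": 0,"ay": 0,"az": 0,"dx": 0,"dy": -0.77,"dz": -0.38,"claw": 1},
  ],
)

```text
time_s: 45.9
eef_pos: [582.5, 362.6, 118.9]
eef_rot: [[-1.0, -0.0, 0.005], [-0.0, 1.0, 0.013], [-0.005, 0.013, -1.0]]
ft_force: [-4.9, 14.4, 12.9]
grip_width: 12.1
finger_force: 30.9
```

Emit:
carry_out(
  moves=[
    {"ax": 0,"ay": 0,"az": 0,"dx": 0,"dy": -0.83,"dz": -0.25,"claw": 1},
    {"ax": 0,"ay": 0,"az": 0,"dx": 0,"dy": -0.86,"dz": -0.11,"claw": 1},
    {"ax": 0,"ay": 0,"az": 0,"dx": 0,"dy": -0.86,"dz": 0.02,"claw": 1},
    {"ax": 0,"ay": 0,"az": 0,"dx": 0,"dy": -0.85,"dz": 0.16,"claw": 1},
    {"ax": 0,"ay": 0,"az": 0,"dx": 0,"dy": -0.81,"dz": 0.3,"claw": 1},
    {"ax": 0,"ay": 0,"az": 0,"dx": 0,"dy": -0.75,"dz": 0.42,"claw": 1},
    {"ax": 0,"ay": 0,"az": 0,"dx": 0,"dy": -0.67,"dz": 0.54,"claw": 1},
    {"ax": 0,"ay": 0,"az": 0,"dx": 0,"dy": -0.58,"dz": 0.64,"claw": 1},
    {"ax": 0,"ay": 0,"az": 0,"dx": 0,"dy": -0.47,"dz": 0.72,"claw": 1},
    {"ax": 0,"ay": 0,"az": 0,"dx": 0,"dy": -0.35,"dz": 0.79,"claw": 1},
  ],
)

```text
time_s: 46.73
eef_pos: [587.3, 285.2, 92.9]
eef_rot: [[-1.0, 0.0, 0.011], [0.0, 1.0, -0.001], [-0.011, -0.001, -1.0]]
ft_force: [-21.6, -8.7, 71.8]
grip_width: 10.4
finger_force: 37.1
```

Emit:
carry_out(
  moves=[
    {"ax": 0,"ay": 0,"az": 0,"dx": 0,"dy": 0,"dz": 0,"claw": 1},
    {"ax": 0,"ay": 0,"az": 0,"dx": 0,"dy": 0,"dz": 0,"claw": 1},
    {"ax": 0,"ay": 0,"az": 0,"dx": 0,"dy": 0,"dz": 0,"claw": 1},
    {"ax": 0,"ay": 0,"az": 0,"dx": 0,"dy": 0,"dz": 0,"claw": 1},
    {"ax": 0,"ay": 0,"az": 0,"dx": 0,"dy": 0,"dz": 0,"claw": 1},
    {"ax": 0,"ay": 0,"az": 0,"dx": 0,"dy": 0,"dz": 0,"claw": 1},
    {"ax": 0,"ay": 0,"az": 0,"dx": 0,"dy": 0,"dz": 0,"claw": 1},
    {"ax": 0,"ay": 0,"az": 0,"dx": 0,"dy": 0,"dz": 0,"claw": 1},
    {"ax": 0,"ay": 0,"az": 0,"dx": 0,"dy": 0,"dz": 0,"claw": 1},
    {"ax": 0,"ay": 0,"az": 0,"dx": 0,"dy": 0,"dz": 0,"claw": 1},
  ],
)

```text
time_s: 47.57
eef_pos: [587.1, 285.4, 93.4]
eef_rot: [[-1.0, -0.001, 0.011], [-0.001, 1.0, -0.003], [-0.011, -0.003, -1.0]]
ft_force: [-10.7, -14.3, 41.1]
grip_width: 10.3
finger_force: 29.9
```

The +y bail is on its stop. I will ease off the pressure, release, and move to the -y bail.

Emit:
carry_out(
  moves=[
    {"ax": 0,"ay": 0,"az": 0,"dx": 0,"dy": 0,"dz": -0.8,"claw": 1},
    {"ax": 0,"ay": 0,"az": 0,"dx": 0,"dy": 0,"dz": 0,"claw": 1},
    {"ax": 0,"ay": 0,"az": 0,"dx": 0,"dy": 0,"dz": 0,"claw": 3},
    {"ax": 0,"ay": 0,"az": 0,"dx": 0,"dy": 0,"dz": 0,"claw": 4},
    {"ax": 0,"ay": 0,"az": 0,"dx": 0,"dy": 0,"dz": 0,"claw": 4},
    {"ax": 0,"ay": 0,"az": 0,"dx": 0,"dy": 0,"dz": -1.5,"claw": 4},
    {"ax": 0,"ay": 0,"az": 0,"dx": 0,"dy": 0,"dz": -3,"claw": 4},
    {"ax": 0,"ay": 0,"az": 0,"dx": 0,"dy": 0,"dz": -3,"claw": 4},
    {"ax": 0,"ay": 0,"az": 0,"dx": 0,"dy": -3.4,"dz": 0,"claw": 4},
    {"ax": 0,"ay": 0,"az": 0,"dx": 0,"dy": -3.4,"dz": 0,"claw": 4},
  ],
)

```text
time_s: 48.4
eef_pos: [582.5, 219.8, 167.5]
eef_rot: [[-1.0, -0.004, 0.005], [-0.004, 1.0, 0.001], [-0.005, 0.001, -1.0]]
ft_force: [0.9, -0.4, -0.4]
grip_width: 39.8
finger_force: 0.0
```

Emit:
carry_out(
  moves=[
    {"ax": 0,"ay": 0,"az": 0,"dx": 0,"dy": -3.4,"dz": 0,"claw": 4},
    {"ax": 0,"ay": 0,"az": 0,"dx": 0,"dy": -3.4,"dz": 0,"claw": 4},
    {"ax": 0,"ay": 0,"az": 0,"dx": 0,"dy": -3.4,"dz": 0,"claw": 4},
    {"ax": 0,"ay": 0,"az": 0,"dx": 0,"dy": 0,"dz": 0,"claw": 4},
    {"ax": 0,"ay": 0,"az": 0,"dx": 0,"dy": 0,"dz": 0,"claw": 4},
    {"ax": 0,"ay": 0,"az": 0,"dx": 0,"dy": 0,"dz": 0,"claw": 4},
    {"ax": 0,"ay": 0,"az": 0,"dx": 0,"dy": 0,"dz": 0,"claw": 4},
    {"ax": 0,"ay": 0,"az": 0,"dx": 0,"dy": 0,"dz": 0,"claw": 4},
    {"ax": 0,"ay": 0,"az": 0,"dx": 0,"dy": 0,"dz": 0,"claw": 4},
    {"ax": 0,"ay": 0,"az": 0,"dx": 0,"dy": 0,"dz": 0,"claw": 4},
  ],
)

```text
time_s: 49.23
eef_pos: [581.3, 117.4, 163.5]
eef_rot: [[-1.0, -0.001, -0.0], [-0.001, 1.0, 0.0], [0.0, 0.0, -1.0]]
ft_force: [0.1, 0.8, 0.4]
grip_width: 40.0
finger_force: 0.0
```

```bash
python3 - <<'E'
from h import *
np.set_printoptions(precision=1,suppress=True)
t=read_camera("top");d=read_camera("scene")
for z in(91,100):
  for c in(t,d):
    print(z,[ (cv2.contourArea(q),cast(c,cv2.minAreaRect(q)[0],z)[0]) for q in blobs(c["img"],(22,130,80),(35,255,255),30)])
E
```

```text
91 []
91 [(130.5, array([574.8, 288.3,  91. ])), (105.5, array([627.6,  94.6,  91. ])), (45.5, array([675.6, 211.6,  91. ]))]
100 []
100 [(130.5, array([587.1, 281.3, 100. ])), (105.5, array([639.1,  90.6, 100. ])), (45.5, array([686.4, 205.8, 100. ]))]
```

Emit:
carry_out(
  moves=[
    {"ax": 0,"ay": 0,"az": 0,"dx": 0,"dy": -0.55,"dz": 3.5,"claw": 4},
    {"ax": 0,"ay": 0,"az": 0,"dx": 0,"dy": 0,"dz": 3.5,"claw": 4},
    {"ax": 0,"ay": 0,"az": 0,"dx": 0,"dy": 0,"dz": 3.5,"claw": 4},
    {"ax": 0,"ay": 0,"az": 0,"dx": 0,"dy": 0,"dz": 2.3,"claw": 4},
    {"ax": 0,"ay": 0,"az": 0,"dx": 0,"dy": 0,"dz": 0,"claw": 4},
    {"ax": 0,"ay": 0,"az": 0,"dx": 0,"dy": 0,"dz": 0,"claw": 4},
    {"ax": 0,"ay": 0,"az": 0,"dx": 0,"dy": 0,"dz": 0,"claw": 4},
    {"ax": 0,"ay": 0,"az": 0,"dx": 0,"dy": 0,"dz": 0,"claw": 2.5},
    {"ax": 0,"ay": 0,"az": 0,"dx": 0,"dy": 0,"dz": 0,"claw": 1},
    {"ax": 0,"ay": 0,"az": 0,"dx": 0,"dy": 0,"dz": 0,"claw": 1},
  ],
)

```text
time_s: 50.17
eef_pos: [582.6, 111.2, 37.3]
eef_rot: [[-1.0, -0.0, 0.003], [-0.0, 1.0, -0.0], [-0.003, -0.0, -1.0]]
ft_force: [0.2, 0.3, -0.1]
grip_width: 23.4
finger_force: 0.0
```

Emit:
carry_out(
  moves=[
    {"ax": 0,"ay": 0,"az": 0,"dx": 0,"dy": 0,"dz": 0,"claw": 1},
    {"ax": 0,"ay": 0,"az": 0,"dx": 0,"dy": 0,"dz": 0,"claw": 1},
    {"ax": 0,"ay": 0,"az": 0,"dx": 0,"dy": 0,"dz": 0,"claw": 1},
    {"ax": 0,"ay": 0,"az": 0,"dx": 0,"dy": 0,"dz": 0,"claw": 1},
    {"ax": 0,"ay": 0,"az": 0,"dx": 0,"dy": -0.29,"dz": -0.81,"claw": 1},
    {"ax": 0,"ay": 0,"az": 0,"dx": 0,"dy": -0.15,"dz": -0.85,"claw": 1},
    {"ax": 0,"ay": 0,"az": 0,"dx": 0,"dy": -0.01,"dz": -0.86,"claw": 1},
    {"ax": 0,"ay": 0,"az": 0,"dx": 0,"dy": 0.13,"dz": -0.85,"claw": 1},
    {"ax": 0,"ay": 0,"az": 0,"dx": 0,"dy": 0,"dz": 0,"claw": 1},
    {"ax": 0,"ay": 0,"az": 0,"dx": 0,"dy": 0,"dz": 0,"claw": 1},
  ],
)

```text
time_s: 51.0
eef_pos: [582.1, 106.2, 69.7]
eef_rot: [[-1.0, -0.0, 0.001], [-0.0, 1.0, -0.003], [-0.001, -0.003, -1.0]]
ft_force: [1.3, -7.4, 1.6]
grip_width: 13.2
finger_force: 30.0
```

Emit:
carry_out(
  moves=[
    {"ax": 0,"ay": 0,"az": 0,"dx": 0,"dy": 0.26,"dz": -0.82,"claw": 1},
    {"ax": 0,"ay": 0,"az": 0,"dx": 0,"dy": 0.39,"dz": -0.77,"claw": 1},
    {"ax": 0,"ay": 0,"az": 0,"dx": 0,"dy": 0.51,"dz": -0.7,"claw": 1},
    {"ax": 0,"ay": 0,"az": 0,"dx": 0,"dy": 0.61,"dz": -0.61,"claw": 1},
    {"ax": 0,"ay": 0,"az": 0,"dx": 0,"dy": 0.7,"dz": -0.5,"claw": 1},
    {"ax": 0,"ay": 0,"az": 0,"dx": 0,"dy": 0.77,"dz": -0.38,"claw": 1},
    {"ax": 0,"ay": 0,"az": 0,"dx": 0,"dy": 0.83,"dz": -0.25,"claw": 1},
    {"ax": 0,"ay": 0,"az": 0,"dx": 0,"dy": 0.86,"dz": -0.11,"claw": 1},
    {"ax": 0,"ay": 0,"az": 0,"dx": 0,"dy": 0,"dz": 0,"claw": 1},
    {"ax": 0,"ay": 0,"az": 0,"dx": 0,"dy": 0,"dz": 0,"claw": 1},
  ],
)

```text
time_s: 51.83
eef_pos: [584.1, 157.1, 116.3]
eef_rot: [[-1.0, -0.001, 0.006], [-0.001, 1.0, -0.001], [-0.006, -0.001, -1.0]]
ft_force: [-6.8, -4.6, 23.0]
grip_width: 13.9
finger_force: 30.0
```

Emit:
carry_out(
  moves=[
    {"ax": 0,"ay": 0,"az": 0,"dx": 0,"dy": 0.86,"dz": 0.02,"claw": 1},
    {"ax": 0,"ay": 0,"az": 0,"dx": 0,"dy": 0.85,"dz": 0.16,"claw": 1},
    {"ax": 0,"ay": 0,"az": 0,"dx": 0,"dy": 0.81,"dz": 0.3,"claw": 1},
    {"ax": 0,"ay": 0,"az": 0,"dx": 0,"dy": 0.75,"dz": 0.42,"claw": 1},
    {"ax": 0,"ay": 0,"az": 0,"dx": 0,"dy": 0.67,"dz": 0.54,"claw": 1},
    {"ax": 0,"ay": 0,"az": 0,"dx": 0,"dy": 0.58,"dz": 0.64,"claw": 1},
    {"ax": 0,"ay": 0,"az": 0,"dx": 0,"dy": 0.47,"dz": 0.72,"claw": 1},
    {"ax": 0,"ay": 0,"az": 0,"dx": 0,"dy": 0.35,"dz": 0.75,"claw": 1},
    {"ax": 0,"ay": 0,"az": 0,"dx": 0,"dy": 0,"dz": 0,"claw": 1},
    {"ax": 0,"ay": 0,"az": 0,"dx": 0,"dy": 0,"dz": 0,"claw": 1},
  ],
)

```text
time_s: 52.67
eef_pos: [583.9, 209.2, 77.0]
eef_rot: [[-1.0, -0.0, 0.005], [-0.0, 1.0, -0.003], [-0.005, -0.003, -1.0]]
ft_force: [3.1, -8.6, 5.4]
grip_width: 13.0
finger_force: 30.0
```

Emit:
carry_out(
  moves=[
    {"ax": 0,"ay": 0,"az": 0,"dx": 0,"dy": 0,"dz": 0.3,"claw": 1},
    {"ax": 0,"ay": 0,"az": 0,"dx": 0,"dy": 0,"dz": 0.3,"claw": 1},
    {"ax": 0,"ay": 0,"az": 0,"dx": 0,"dy": 0,"dz": 0,"claw": 1},
    {"ax": 0,"ay": 0,"az": 0,"dx": 0,"dy": 0,"dz": 0,"claw": 1},
    {"ax": 0,"ay": 0,"az": 0,"dx": 0,"dy": 0,"dz": 0,"claw": 1},
    {"ax": 0,"ay": 0,"az": 0,"dx": 0,"dy": 0,"dz": 0,"claw": 1},
    {"ax": 0,"ay": 0,"az": 0,"dx": 0,"dy": 0,"dz": 0,"claw": 1},
    {"ax": 0,"ay": 0,"az": 0,"dx": 0,"dy": 0,"dz": 0,"claw": 1},
    {"ax": 0,"ay": 0,"az": 0,"dx": 0,"dy": 0,"dz": 0,"claw": 1},
    {"ax": 0,"ay": 0,"az": 0,"dx": 0,"dy": 0,"dz": 0,"claw": 1},
  ],
)

```text
time_s: 53.5
eef_pos: [584.5, 209.2, 76.2]
eef_rot: [[-1.0, -0.001, 0.005], [-0.001, 1.0, -0.003], [-0.005, -0.003, -1.0]]
ft_force: [-10.7, -10.3, 30.8]
grip_width: 13.2
finger_force: 30.0
```

Emit:
carry_out(
  moves=[
    {"ax": 0,"ay": 0,"az": 0,"dx": 0,"dy": 0,"dz": -0.4,"claw": 1},
    {"ax": 0,"ay": 0,"az": 0,"dx": 0,"dy": 0,"dz": 0,"claw": 1},
    {"ax": 0,"ay": 0,"az": 0,"dx": 0,"dy": 0,"dz": 0,"claw": 3},
    {"ax": 0,"ay": 0,"az": 0,"dx": 0,"dy": 0,"dz": 0,"claw": 4},
    {"ax": 0,"ay": 0,"az": 0,"dx": 0,"dy": 0,"dz": 0,"claw": 4},
    {"ax": 0,"ay": 0,"az": 0,"dx": 0,"dy": 0,"dz": -1.5,"claw": 4},
    {"ax": 0,"ay": 0,"az": 0,"dx": 0,"dy": 0,"dz": -3,"claw": 4},
    {"ax": 0,"ay": 0,"az": 0,"dx": 0,"dy": 0,"dz": -4,"claw": 4},
    {"ax": 0,"ay": 0,"az": 0,"dx": -1.2,"dy": -3.2,"dz": -1.9,"claw": 5},
    {"ax": 0,"ay": 0,"az": 0,"dx": -1.2,"dy": -3.2,"dz": -1.9,"claw": 5},
  ],
)

```text
time_s: 54.33
eef_pos: [605.4, 147.8, 197.9]
eef_rot: [[-1.0, -0.004, 0.001], [-0.004, 1.0, 0.001], [-0.001, 0.001, -1.0]]
ft_force: [-0.2, 1.2, -1.3]
grip_width: 49.0
finger_force: 0.0
```

Emit:
carry_out(
  moves=[
    {"ax": 0,"ay": 0,"az": 0,"dx": -1.2,"dy": -3.2,"dz": -1.9,"claw": 9},
    {"ax": 0,"ay": 0,"az": 0,"dx": -1.2,"dy": -3.2,"dz": -1.9,"claw": 9},
    {"ax": 0,"ay": 0,"az": 0,"dx": -1.2,"dy": -3.2,"dz": -1.9,"claw": 9},
    {"ax": 0,"ay": 0,"az": 0,"dx": -1.2,"dy": -3.2,"dz": -1.9,"claw": 9},
    {"ax": 0,"ay": 0,"az": 0,"dx": -1.2,"dy": -3.2,"dz": -1.9,"claw": 9},
    {"ax": 0,"ay": 0,"az": 0,"dx": -1.2,"dy": -3.2,"dz": -1.9,"claw": 9},
    {"ax": 0,"ay": 0,"az": 0,"dx": -1.2,"dy": -3.2,"dz": -1.9,"claw": 9},
    {"ax": 0,"ay": 0,"az": 0,"dx": 0,"dy": 0,"dz": 0,"claw": 9},
    {"ax": 0,"ay": 0,"az": 0,"dx": 0,"dy": 0,"dz": 0,"claw": 9},
    {"ax": 0,"ay": 0,"az": 0,"dx": 0,"dy": 0,"dz": 0,"claw": 9},
  ],
)

```text
time_s: 55.17
eef_pos: [688.9, -76.4, 327.5]
eef_rot: [[-1.0, -0.0, -0.002], [-0.0, 1.0, 0.002], [0.002, 0.002, -1.0]]
ft_force: [0.8, 0.1, -0.5]
grip_width: 90.0
finger_force: 0.0
```

```bash
python3 - <<'E'
from h import *
np.set_printoptions(precision=1,suppress=True)
c,s=wrist();print(s["time_s"],s["eef_pos"]);t=read_camera("top")
for n,x in(("w",c),("t",t)):
  for q in blobs(x["img"],(8,180,90),(17,255,255),60)[:2]: print(n,"orange",cv2.contourArea(q),cv2.boundingRect(q),cv2.minAreaRect(cast(x,q.reshape(-1,2),60)[:,:2].astype(np.float32)))
  for q in blobs(x["img"],(22,130,80),(35,255,255),30)[:3]: print(n,"yellow",cv2.contourArea(q),cast(x,cv2.minAreaRect(q)[0],91)[0])
  g=x["img"].copy();p=proj(x,[[655,-87,35]])[0]
  hs=cv2.cvtColor(g,cv2.COLOR_RGB2HSV)
np.savez("w10.npz",img=c["img"],mtx=c["mtx"],pose=c["pose"])
cv2.imwrite("pics/w10.png",cv2.resize(c["img"][:330,80:512,::-1],None,fx=1.8,fy=1.8))
E
```

```text
55.1667 [688.9 -76.4 327.5]
w orange 500.0 (247, 82, 6, 118) ((656.232666015625, -84.39691162109375), (8.525789260864258, 186.65756225585938), 89.59449005126953)
w yellow 984.5 [576.8 209.2  91. ]
w yellow 668.5 [580.5 286.2  91. ]
t orange 536.5 (314, 230, 35, 22) ((423.7869567871094, -158.09091186523438), (88.60985565185547, 51.843772888183594), 85.97644805908203)
t orange 379.5 (338, 260, 24, 31) ((333.4189147949219, -198.50645446777344), (50.28208923339844, 73.34491729736328), 69.04206085205078)
t yellow 169.0 [581.1 212.4  91. ]
t yellow 152.5 [580.1 286.7  91. ]
t yellow 59.0 [591.  236.5  91. ]
```

View pics/w10.png

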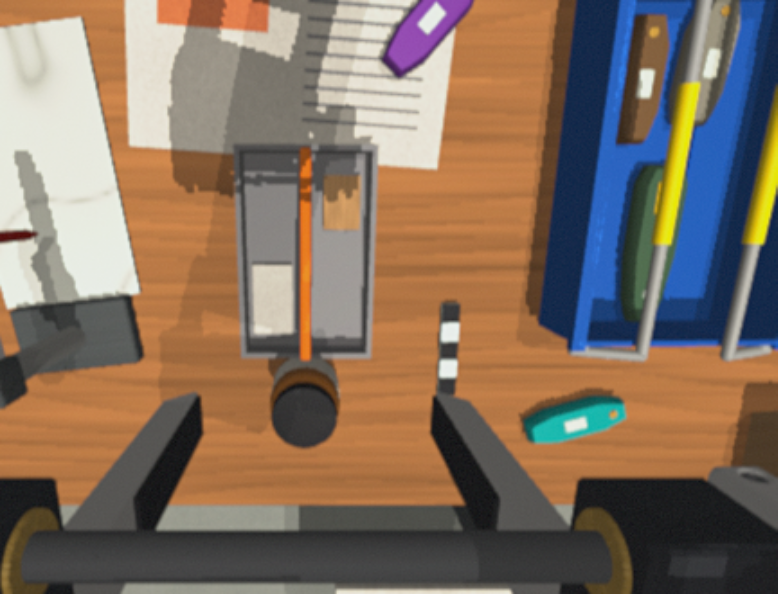

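Final check view: both bails are in over the mouth, with sleeves at (677,165) and (762,165). Stones are beneath. The tray handle runs along (306,255), with inserts clear of its centre, and the jar at (305,400) stays untouched. Grasping the handle.

Emit:
carry_out(
  moves=[
    {"ax": 0,"ay": 0,"az": 0.4,"dx": 1.6,"dy": -0.4,"dz": 3.5,"claw": 4},
    {"ax": 0,"ay": 0,"az": 0,"dx": 1.65,"dy": -0.4,"dz": 3.5,"claw": 4},
    {"ax": 0,"ay": 0,"az": 0,"dx": 0,"dy": 0,"dz": 3.5,"claw": 4},
    {"ax": 0,"ay": 0,"az": 0,"dx": 0,"dy": 0,"dz": 3.5,"claw": 4},
    {"ax": 0,"ay": 0,"az": 0,"dx": 0,"dy": 0,"dz": 3.5,"claw": 4},
    {"ax": 0,"ay": 0,"az": 0,"dx": 0,"dy": 0,"dz": 3.5,"claw": 4},
    {"ax": 0,"ay": 0,"az": 0,"dx": 0,"dy": 0,"dz": 0,"claw": 4},
    {"ax": 0,"ay": 0,"az": 0,"dx": 0,"dy": 0,"dz": 0,"claw": 4},
    {"ax": 0,"ay": 0,"az": 0,"dx": 0,"dy": 0,"dz": 0,"claw": 4},
    {"ax": 0,"ay": 0,"az": 0,"dx": 0,"dy": 0,"dz": 0,"claw": 4},
  ],
)

```text
time_s: 56.1
eef_pos: [658.8, -85.3, 122.6]
eef_rot: [[-1.0, 0.006, 0.005], [0.006, 1.0, -0.001], [-0.005, -0.001, -1.0]]
ft_force: [0.4, -1.1, -0.6]
grip_width: 40.0
finger_force: 0.0
```

Emit:
carry_out(
  moves=[
    {"ax": 0,"ay": 0,"az": 0,"dx": 0,"dy": 0,"dz": 3,"claw": 4},
    {"ax": 0,"ay": 0,"az": 0,"dx": 0,"dy": 0,"dz": 2.5,"claw": 4},
    {"ax": 0,"ay": 0,"az": 0,"dx": 0,"dy": 0,"dz": 2,"claw": 4},
    {"ax": 0,"ay": 0,"az": 0,"dx": 0,"dy": 0,"dz": 1,"claw": 4},
    {"ax": 0,"ay": 0,"az": 0,"dx": 0,"dy": 0,"dz": 0,"claw": 4},
    {"ax": 0,"ay": 0,"az": 0,"dx": 0,"dy": 0,"dz": 0,"claw": 4},
    {"ax": 0,"ay": 0,"az": 0,"dx": 0,"dy": 0,"dz": 0,"claw": 2.5},
    {"ax": 0,"ay": 0,"az": 0,"dx": 0,"dy": 0,"dz": 0,"claw": 0.6},
    {"ax": 0,"ay": 0,"az": 0,"dx": 0,"dy": 0,"dz": 0,"claw": 0.6},
    {"ax": 0,"ay": 0,"az": 0,"dx": 0,"dy": 0,"dz": 0,"claw": 0.6},
  ],
)

```text
time_s: 56.93
eef_pos: [657.6, -85.5, 35.3]
eef_rot: [[-1.0, 0.007, 0.002], [0.007, 1.0, -0.001], [-0.002, -0.0, -1.0]]
ft_force: [0.5, 0.3, -0.6]
grip_width: 16.5
finger_force: 0.0
```

Emit:
carry_out(
  moves=[
    {"ax": 0,"ay": 0,"az": 0,"dx": 0,"dy": 0,"dz": 0,"claw": 0.6},
    {"ax": 0,"ay": 0,"az": 0,"dx": 0,"dy": 0,"dz": 0,"claw": 0.6},
    {"ax": 0,"ay": 0,"az": 0,"dx": 0,"dy": 0,"dz": 0,"claw": 0.6},
    {"ax": 0,"ay": 0,"az": 0,"dx": 0,"dy": 0,"dz": 0,"claw": 0.6},
    {"ax": 0,"ay": 0,"az": 0,"dx": 0,"dy": 0,"dz": 0,"claw": 0.6},
    {"ax": 0,"ay": 0,"az": 0,"dx": 0,"dy": 0,"dz": 0,"claw": 0.6},
    {"ax": 0,"ay": 0,"az": 0,"dx": 0,"dy": 0,"dz": 0,"claw": 0.6},
    {"ax": 0,"ay": 0,"az": 0,"dx": 0,"dy": 0,"dz": 0,"claw": 0.6},
    {"ax": 0,"ay": 0,"az": 0,"dx": 0,"dy": 0,"dz": 0,"claw": 0.6},
    {"ax": 0,"ay": 0,"az": 0,"dx": 0,"dy": 0,"dz": 0,"claw": 0.6},
  ],
)

```text
time_s: 57.77
eef_pos: [657.3, -85.6, 34.8]
eef_rot: [[-1.0, 0.007, 0.001], [0.007, 1.0, -0.001], [-0.001, -0.0, -1.0]]
ft_force: [-1.5, -0.8, 5.0]
grip_width: 9.6
finger_force: 30.0
```

Emit:
carry_out(
  moves=[
    {"ax": 0,"ay": 0,"az": 0,"dx": 0,"dy": 0,"dz": -1,"claw": 0.6},
    {"ax": 0,"ay": 0,"az": 0,"dx": 0,"dy": 0,"dz": -2,"claw": 0.6},
    {"ax": 0,"ay": 0,"az": 0,"dx": 0,"dy": 0,"dz": -3,"claw": 0.6},
    {"ax": 0,"ay": 0,"az": 0,"dx": 0,"dy": 0,"dz": -3,"claw": 0.6},
    {"ax": 0,"ay": 0,"az": 0,"dx": 0,"dy": 0,"dz": -3,"claw": 0.6},
    {"ax": 0,"ay": 0,"az": 0,"dx": 0,"dy": 0,"dz": -3,"claw": 0.6},
    {"ax": 0,"ay": 0,"az": -0.8,"dx": 0,"dy": 0,"dz": 0,"claw": 0.6},
    {"ax": 0,"ay": 0,"az": 0,"dx": 0,"dy": 0,"dz": 0,"claw": 0.6},
    {"ax": 0,"ay": 0,"az": 0,"dx": 0,"dy": 0,"dz": 0,"claw": 0.6},
    {"ax": 0,"ay": 0,"az": 0,"dx": 0,"dy": 0,"dz": 0,"claw": 0.6},
  ],
)

```text
time_s: 58.6
eef_pos: [655.0, -84.6, 180.5]
eef_rot: [[-1.0, -0.007, -0.006], [-0.007, 1.0, 0.002], [0.006, 0.002, -1.0]]
ft_force: [-0.3, -0.3, -3.5]
grip_width: 9.8
finger_force: 30.0
```

Emit:
carry_out(
  moves=[
    {"ax": 0,"ay": 0,"az": 0,"dx": 0.5,"dy": 2,"dz": 0,"claw": 0.6},
    {"ax": 0,"ay": 0,"az": 0,"dx": 0.8,"dy": 3.6,"dz": 0,"claw": 0.6},
    {"ax": 0,"ay": 0,"az": 0,"dx": 0.8,"dy": 3.6,"dz": 0,"claw": 0.6},
    {"ax": 0,"ay": 0,"az": 0,"dx": 0.8,"dy": 3.6,"dz": 0,"claw": 0.6},
    {"ax": 0,"ay": 0,"az": 0,"dx": 0.8,"dy": 3.6,"dz": 0,"claw": 0.6},
    {"ax": 0,"ay": 0,"az": 0,"dx": 0.8,"dy": 3.6,"dz": 0,"claw": 0.6},
    {"ax": 0,"ay": 0,"az": 0,"dx": 0.8,"dy": 3.6,"dz": 0,"claw": 0.6},
    {"ax": 0,"ay": 0,"az": 0,"dx": 0.8,"dy": 3.6,"dz": 0,"claw": 0.6},
    {"ax": 0,"ay": 0,"az": 0,"dx": 0.8,"dy": 3.6,"dz": 0,"claw": 0.6},
    {"ax": 0,"ay": 0,"az": 0,"dx": 0.6,"dy": 2.6,"dz": 0,"claw": 0.6},
  ],
)

```text
time_s: 59.43
eef_pos: [577.1, 250.7, 181.4]
eef_rot: [[-1.0, -0.008, -0.005], [-0.008, 1.0, -0.0], [0.005, -0.0, -1.0]]
ft_force: [-0.2, -0.3, -2.1]
grip_width: 9.9
finger_force: 30.0
```

Emit:
carry_out(
  moves=[
    {"ax": 0,"ay": 0,"az": 0,"dx": 0,"dy": 0,"dz": 0,"claw": 0.6},
    {"ax": 0,"ay": 0,"az": 0,"dx": 0,"dy": 0,"dz": 0,"claw": 0.6},
    {"ax": 0,"ay": 0,"az": 0,"dx": 0,"dy": 0,"dz": 0,"claw": 0.6},
    {"ax": 0,"ay": 0,"az": 0,"dx": 0,"dy": 0,"dz": 0,"claw": 0.6},
    {"ax": 0,"ay": 0,"az": 0,"dx": 0,"dy": 0,"dz": 0,"claw": 0.6},
    {"ax": 0,"ay": 0,"az": 0,"dx": 0,"dy": 0,"dz": 0,"claw": 0.6},
    {"ax": 0,"ay": 0,"az": 0,"dx": 0,"dy": 0,"dz": 0,"claw": 0.6},
    {"ax": 0,"ay": 0,"az": 0,"dx": 0,"dy": 0,"dz": 0,"claw": 0.6},
    {"ax": 0,"ay": 0,"az": 0,"dx": 0,"dy": 0,"dz": 0,"claw": 0.6},
    {"ax": 0,"ay": 0,"az": 0,"dx": 0,"dy": 0,"dz": 0,"claw": 0.6},
  ],
)

```text
time_s: 60.27
eef_pos: [579.7, 248.1, 184.2]
eef_rot: [[-1.0, -0.007, 0.0], [-0.007, 1.0, 0.0], [-0.0, 0.0, -1.0]]
ft_force: [-0.1, -0.8, -3.3]
grip_width: 10.1
finger_force: 30.0
```

Emit:
carry_out(
  moves=[
    {"ax": 0,"ay": 0,"az": 0,"dx": -0.15,"dy": 0.05,"dz": 1.5,"claw": 0.6},
    {"ax": 0,"ay": 0,"az": 0,"dx": 0,"dy": 0,"dz": 1.5,"claw": 0.6},
    {"ax": 0,"ay": 0,"az": 0,"dx": 0,"dy": 0,"dz": 1,"claw": 0.6},
    {"ax": 0,"ay": 0,"az": 0,"dx": 0,"dy": 0,"dz": 0.6,"claw": 0.6},
    {"ax": 0,"ay": 0,"az": 0,"dx": 0,"dy": 0,"dz": 0.3,"claw": 0.6},
    {"ax": 0,"ay": 0,"az": 0,"dx": 0,"dy": 0,"dz": 0.2,"claw": 0.6},
    {"ax": 0,"ay": 0,"az": 0,"dx": 0,"dy": 0,"dz": 0,"claw": 0.6},
    {"ax": 0,"ay": 0,"az": 0,"dx": 0,"dy": 0,"dz": 0,"claw": 0.6},
    {"ax": 0,"ay": 0,"az": 0,"dx": 0,"dy": 0,"dz": 0,"claw": 0.6},
    {"ax": 0,"ay": 0,"az": 0,"dx": 0,"dy": 0,"dz": 0,"claw": 0.6},
  ],
)

```text
time_s: 61.1
eef_pos: [581.5, 248.8, 133.9]
eef_rot: [[-1.0, -0.007, 0.001], [-0.007, 1.0, 0.0], [-0.001, 0.0, -1.0]]
ft_force: [0.7, -0.3, -2.6]
grip_width: 9.6
finger_force: 30.0
```

Still carrying, about 1 mm above the bails. Releasing slowly and rising.

Emit:
carry_out(
  moves=[
    {"ax": 0,"ay": 0,"az": 0,"dx": 0,"dy": 0,"dz": 0.1,"claw": 0.6},
    {"ax": 0,"ay": 0,"az": 0,"dx": 0,"dy": 0,"dz": 0,"claw": 0.6},
    {"ax": 0,"ay": 0,"az": 0,"dx": 0,"dy": 0,"dz": 0,"claw": 2},
    {"ax": 0,"ay": 0,"az": 0,"dx": 0,"dy": 0,"dz": 0,"claw": 4},
    {"ax": 0,"ay": 0,"az": 0,"dx": 0,"dy": 0,"dz": 0,"claw": 4},
    {"ax": 0,"ay": 0,"az": 0,"dx": 0,"dy": 0,"dz": 0,"claw": 4},
    {"ax": 0,"ay": 0,"az": 0,"dx": 0,"dy": 0,"dz": -2,"claw": 4},
    {"ax": 0,"ay": 0,"az": 0,"dx": 0,"dy": 0,"dz": -3,"claw": 4},
    {"ax": 0,"ay": 0,"az": 0,"dx": 0,"dy": 0,"dz": -4,"claw": 4},
    {"ax": 0,"ay": 0,"az": 0,"dx": 0,"dy": 0,"dz": -4,"claw": 4},
  ],
)

```text
time_s: 61.93
eef_pos: [580.3, 248.5, 262.8]
eef_rot: [[-1.0, -0.007, -0.002], [-0.007, 1.0, -0.001], [0.002, -0.0, -1.0]]
ft_force: [0.3, 0.7, 0.1]
grip_width: 40.1
finger_force: 0.0
```

Emit:
carry_out(
  moves=[
    {"ax": 0,"ay": 0,"az": 0,"dx": -2,"dy": 0,"dz": -3.5,"claw": 4},
    {"ax": 0,"ay": 0,"az": 0,"dx": -2,"dy": 0,"dz": -3.5,"claw": 4},
    {"ax": 0,"ay": 0,"az": 0,"dx": -2,"dy": 0,"dz": -3.5,"claw": 4},
    {"ax": 0,"ay": 0,"az": 0,"dx": -2,"dy": 0,"dz": -3.5,"claw": 4},
    {"ax": 0,"ay": 0,"az": 0,"dx": 0,"dy": 0,"dz": 0,"claw": 4},
    {"ax": 0,"ay": 0,"az": 0,"dx": 0,"dy": 0,"dz": 0,"claw": 4},
    {"ax": 0,"ay": 0,"az": 0,"dx": 0,"dy": 0,"dz": 0,"claw": 4},
    {"ax": 0,"ay": 0,"az": 0,"dx": 0,"dy": 0,"dz": 0,"claw": 4},
    {"ax": 0,"ay": 0,"az": 0,"dx": 0,"dy": 0,"dz": 0,"claw": 4},
    {"ax": 0,"ay": 0,"az": 0,"dx": 0,"dy": 0,"dz": 0,"claw": 4},
  ],
)

```text
time_s: 62.77
eef_pos: [660.3, 249.3, 400.6]
eef_rot: [[-1.0, -0.007, -0.003], [-0.007, 1.0, -0.001], [0.003, -0.001, -1.0]]
ft_force: [-0.6, -0.8, -0.0]
grip_width: 40.4
finger_force: 0.0
```

```bash
python3 - <<'E'
from h import *
np.set_printoptions(precision=1,suppress=True)
c,s=wrist();print(s["time_s"],s["eef_pos"],s["ft_force"]);d=read_camera("scene")
for n,x in(("w",c),("s",d)):
  for q in blobs(x["img"],(7,180,90),(17,255,255),60)[:3]: print(n,"orange",cv2.contourArea(q),cv2.boundingRect(q),cv2.minAreaRect(cast(x,q.reshape(-1,2),158)[:,:2].astype(np.float32)))
# grey tray rim in wrist image near expected place, at rim height 133
hs=cv2.cvtColor(c["img"],cv2.COLOR_RGB2HSV);m=((hs[...,1]<75)&(hs[...,2]<190)).astype(np.uint8)*255
p=proj(c,[[581-105,248-70,133],[581+105,248+70,133]]);x0,y0=np.maximum(p.min(0)-8,0).astype(int);x1,y1=(p.max(0)+8).astype(int)
z=np.zeros_like(m);z[y0:y1,x0:x1]=m[y0:y1,x0:x1];z=cv2.morphologyEx(z,cv2.MORPH_CLOSE,np.ones((9,9)));z=cv2.morphologyEx(z,cv2.MORPH_OPEN,np.ones((9,9)))
q=max(cv2.findContours(z,0,1)[0],key=cv2.contourArea);print(p,cv2.boundingRect(q),cv2.minAreaRect(cast(c,q.reshape(-1,2),133)[:,:2].astype(np.float32)))
E
```

```text
62.7667 [660.3 249.3 400.6] [-0.6 -0.8 -0. ]
w orange 604.0 (253, 45, 6, 131) ((581.148193359375, 249.64312744140625), (184.79336547851562, 7.857203006744385), 0.4609381854534149)
w orange 79.5 (87, 209, 17, 25) ((751.0753784179688, -9.567232131958008), (43.893375396728516, 17.768444061279297), 16.422157287597656)
s orange 76313.0 (0, 94, 512, 290) ((572.1519775390625, -109.016357421875), (1301.91845703125, 984.517822265625), 89.69175720214844)
s orange 567.5 (326, 144, 32, 42) ((598.6477661132812, 232.46255493164062), (210.6534881591797, 50.32025909423828), 0.7308364510536194)
s orange 242.5 (356, 82, 52, 15) ((116.90802764892578, 626.4436645507812), (83.89592742919922, 253.7075958251953), 12.930774688720703)
[[207.2  39.1]
 [295.8 179.4]] (212, 31, 89, 151) ((577.0650634765625, 250.47189331054688), (224.429443359375, 131.23826599121094), 0.6465681195259094)
```

```bash
python3 -c "
from plant import job_done;print(job_done())"
```

```text
the job is handed in; nothing more can be done
None
```

The job is handed in, with no verdict returned. By my measurements, the dot was released within about 2 mm of the needle, the blade and both celts present (brown and pale grey) are in the tote, both bails are in, and the tray sits on them within about 2 mm of centre and under 1° of square.

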